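# Pack the sample cassette on the shaker and latch its keeper

## Task

Make up the gap over the sample cassette on the shaker: feel how far its top lies below the level of the keeper bar, and stack on it, flat and centred, the thickest combination of spacer plates over which the keeper still swings. Then swing the keeper shut over the stack until it clicks home past its catch. Do not disturb the glassware and the rubber bulb.

Things in the scene. Friction and masses are not known exactly. Their poses are not given: they have to be found in the camera images.
- shaker: bench shaker, fixed: beige body 180 (x) by 220 (y) mm, deck 50 mm above the bench. Origin on the bench under its centre; x, y along its sides, z up. On its middle stands the sample cassette: aluminium, amber windows, 64 (x) by 54 (y) mm, flat top, cannot move. A hinge post (diameter 24 mm) stands at y = -70 mm, catch posts at x = 0, y = +77 mm, up to 127 and 121 mm above the bench
- keeper_line (a point): point fixed on the shaker, over the middle of the cassette, at the height of the keeper's underside: 115 mm above the bench; axes as the shaker's. The shut keeper passes through it along y. The cassette's flat top is 29 to 43 mm below this point, how much is unknown and in no reading: feel for it by touch
- keeper_hinge (a point): point on the keeper's upright hinge axis, at the shaker's x = 0, y = -70 mm, 115 mm above the bench; axes as the shaker's
- keeper (a joint): hinge angle of the keeper, rad: 0 = shut, bar along the shaker's +y from the hinge, over the cassette; it grows, up to 1.95, as the bar swings level towards the shaker's +x (pi/2: along +x). It stays where it is left. At about 0.1 its nose meets a sprung ball in the catch, to be pushed over (about 8 N at the grip); the nose then drops behind the ball, against the end stop at 0
- keeper_grip (a point): on the keeper (level aluminium bar 16 mm wide, 8 mm thick, underside 115 mm above the bench, thin nose reaching 158 mm from the hinge axis): its red upright grip, a round post 16 mm in diameter, 125 mm from the hinge axis, from 123 to 163 mm above the bench; this point lies on the post's axis, 145 mm above the bench
- pad: light grey pad 200 (x) by 190 (y) mm, 4 mm thick, fixed on the bench; the spacers lie on it. Origin on the bench under its centre
- spacer_yellow: yellow flat spacer plate, 44 (x) by 56 (y) mm, 8 mm thick, lying flat on the pad. Origin at the centre of its underside, z up. Mass 24 g
- spacer_blue: blue flat spacer plate, 44 (x) by 56 (y) mm, 12 mm thick, lying flat on the pad. Origin at the centre of its underside, z up. Mass 35 g
- spacer_red: red flat spacer plate, 44 (x) by 56 (y) mm, 16 mm thick, lying flat on the pad. Origin at the centre of its underside, z up. Mass 47 g
- spacer_green: green flat spacer plate, 44 (x) by 56 (y) mm, 24 mm thick, lying flat on the pad. Origin at the centre of its underside, z up. Mass 71 g
- vial: amber vial with white cap, 18 mm diameter, 36 mm high, standing amid the spacers; leave alone. Origin at the centre of its foot
- flask1: small stoppered amber flask, 42 mm diameter, 113 mm high, far side of the bench; leave alone. Origin at the centre of its foot
- flask2: small stoppered amber flask, 42 mm diameter, 113 mm high, far side of the bench; leave alone. Origin at the centre of its foot
- flask3: small stoppered amber flask, 42 mm diameter, 113 mm high, far side of the bench; leave alone. Origin at the centre of its foot
- beaker: glass beaker, 60 mm diameter, 75 mm high, far side of the bench; leave alone. Origin at the centre of its foot
- bulb: orange rubber pipette bulb, 56 mm diameter, 66 mm high, far side of the bench; leave alone. Origin at the centre of its foot
There are look-alikes about, which are no part of the job. Of the things shaped like the spacer_green, the green one is meant.

How it is judged:
By the outcome, as a careful person would: the job done as asked, in the order asked, and still so for the second after the job is handed in, with the robot touching nothing.
It also fails if it takes over 72 s, if anything falls off the work surface, if the arm or the gripper's body presses on something with over 40 N, if the wrist force passes 120 N, or if a joint passes its speed limit or range.

## Robot

A 6-joint arm with a two-finger parallel gripper is mounted at the origin on the work surface. World frame = base frame: x ahead of the robot, y to its left, z up, the work surface at z = 0. Lengths are in m, angles in degrees, forces in N, time in s.
With the tool pointing down it reaches from about 0.25 to 0.725 m from the base axis. Payload 9.7 kg.
Tool frame: the origin (TCP) lies on the centre line of the jaws, within the pads' length; the fingertips stand 19 mm ahead of it and the grasp point (between the pads) is the TCP; z points along the fingers, y is the direction in which the jaws open and shut (so a half turn about z gives the same grasp; the last joint's range is limited). The gripper opens to 85 mm and grips with 20 to 120 N. Pads are 22 mm wide; open, the fingers measure 114 mm over their backs; the gripper's body (76 mm by 85 mm) begins 54 mm behind the grasp point. The pads swing forward as they close: fully open they stand 13 mm farther back than shut.
Start: joints at [69.442, 4.979, 10.078, 95.1, 0, 90], TCP at [0.193, 0.515, 0.25] pointing down, gripper open.
Joint ranges: [-179.16, 179.16], [-48.56, 103.87], [-65.8, 70.77], [-126.05, 130.52], [-82.76, 87.17], [-180, 180]. Speed limits (degrees/s): [127.2, 127.2, 147.25, 180, 180, 180].

## Interface

Orientations are given as [roll, pitch, yaw] about the fixed x, y, z axes, in that order (R = Rz(yaw) Ry(pitch) Rx(roll)).
In Python, from workcell import bot gives the robot as it stands.
- The arm moves only by the tool servo_tool, never from a script. Its argument "motion" is a list that holds one entry, the list of rows, each a list of 6 numbers: the shift along the tool's x, y, z in mm, then the turn, a rotation vector about the tool's x, y, z in rad. A call has 1 to 5 rows; each row shifts and turns the commanded pose from where the row before left it, along the tool's axes as they then stand; what a row does not reach is not made up. A row lasts 1/10 s, in which the tool goes at most 50 mm and 8.59 degrees, less where a joint would pass 70% of its speed; a pose out of reach is approached as far as the arm can. A call is refused whole if a number of a shift passes 50 or a number of a turn 0.15, either way. A call with a gripper value outside its range is refused whole. "gripper" is the finger opening in mm, from 0 to 85.4, set as the call begins (left out, the last holds). The fingers move at their own pace and stop on an object; "newtons" is the grip in N (left out, the last holds). Time passes only in rows, so rows that do not move let the fingers close. It gives the time, the measured TCP pose, the force and the opening at its end, in the units of the state.
- bot.get_obs(): the state, without advancing time (a new reading comes with each control period).
- bot.camera(name): name is "scene" or "top" or "wrist"; returns a dict with "color" (480x640x3 uint8, red, green, blue), "fx", "fy", "cx", "cy" (pixels), "R" (3x3) and "t" (3): a world point X has camera coordinates R X + t. Camera axes: x right, y down, z forward; pixel columns grow to the right and rows downward; lengths in m; the calibration is good to about 2 mm. The wrist camera is an equidistant fisheye: a pixel r from the principal point sees the ray r / f radians off the axis. A picture is of the moment at which its call begins. There is no depth.
- bot.job_done(): hands the job in, once; it reports no verdict.
Trained networks look in a picture, given as the dict that the camera call returned (one of the last four; its "shot" number tells which), for a name from the list of things; names that differ only in an ending like _2 or _b are one class to them, and where a whole thing is asked for, a point or a joint stands for the part that bears it (a point fixed in the world has none). Each returns a list of dicts, best first, with "confidence" (0 to 1); they miss things now and then, are a little off and sometimes report something else, mostly with a low value. They report only what shows in the picture. A call takes as long as a camera call. They do not tell look-alikes from the thing itself.
- bot.look_for(picture, label): "rect" ([left, top, width, height] in pixels, round what is visible of it).
The state is a dict: "time": time; "q": joint angles; "qd": joint speeds; "joint_efforts": joint torques, N m; "ee_pos": TCP position; "tcp_rot": TCP orientation; "wrist_force": force on the tool from outside, world axes, zero at the start; "torque": the same for the moment, N m; "opening": finger opening in m.
Only numpy, scipy, OpenCV 4.12 (cv2) and the standard library are available. Lean on these libraries where they do the work, as an engineer would, in place of code of your own. Each camera call takes 0.05 s, during which the arm holds its last target.

## Working session

There is one attempt and no reset: what is moved stays moved. The work goes in short steps, Python scripts to look and compute and a tool call to move; the robot and the scene stay as the last step left them, time stands still between calls to the robot, and variables do not carry over. Pictures are saved under pics/ and viewed, and the job is handed in when it is done.

Besides the shell and the picture viewer there is one more tool, called after ">>>" as name(argument=value, ...), one argument or row to a line, values as JSON. servo_tool: Moves the arm, as the interface text tells. Its arguments: {"type":"object","properties":{"motion":{"type":"array","items":{"type":"array","items":{"type":"array","items":{"type":"number"}}}},"gripper":{"type":"number"},"newtons":{"type":"number"}},"required":["motion"]}

```bash
ls; mkdir -p pics
python3 - <<'E'
from workcell import bot
import cv2
print(bot.get_obs())
for n in ["scene","top","wrist"]:
    p=bot.camera(n)
    cv2.imwrite(f"pics/{n}0.png",p["color"][:,:,::-1])
    print(n,p["fx"],p["cx"],p["cy"],p["R"],p["t"],p["shot"])
    for l in ["shaker","keeper","keeper_grip","pad","spacer_yellow","spacer_blue","spacer_red","spacer_green","vial"]:
        print(l,[(d["rect"],round(d["confidence"],2)) for d in bot.look_for(p,l)][:4])
print(bot.get_obs()["time"])
E
```

```text
pics
{'time': 0.0, 'q': array([6.94417592e+01, 5.01040552e+00, 1.00320282e+01, 9.50992104e+01,
       9.79935924e-04, 9.00022541e+01]), 'qd': array([ 0.03040476,  0.03430428, -0.00257271,  0.00897127, -0.02956166,
        0.00369843]), 'joint_efforts': array([-7.81910585e-04, -5.20398045e+01,  4.64794779e+01,  1.66427088e-02,
        5.73769921e-05,  2.73042235e-05]), 'ee_pos': array([0.19305728, 0.51477238, 0.24956799]), 'tcp_rot': array([-1.79922412e+02, -9.76882556e-04,  1.59439504e+02]), 'wrist_force': array([-0.60696197, -0.33091349,  0.70374615]), 'torque': array([ 0.04122657, -0.00195502, -0.01426775]), 'opening': 0.08562805508947292}
scene 450.79049784263714 319.50981742727583 232.70581584744804 [[-0.64427615  0.76469529  0.01222117]
 [ 0.53426831  0.46145435 -0.70824943]
 [-0.54723452 -0.44977883 -0.70585649]] [ 0.38604291 -0.22765039  1.28357713] 1
shaker [([246.0, 157.7, 123.6, 98.5], 0.93)]
keeper [([247.0, 159.5, 45.7, 39.3], 0.83), ([391.2, 377.8, 43.9, 52.4], 0.69)]
keeper_grip [([244.5, 158.0, 47.7, 42.5], 0.88)]
pad [([372.7, 263.8, 137.0, 115.4], 0.88), ([433.1, 324
[... 848 characters left out ...]
210.9, 234.7, 25.6, 19.6], 0.84)]
spacer_green [([270.3, 292.4, 29.0, 37.0], 0.94), ([209.8, 279.4, 28.5, 28.8], 0.63), ([170.1, 340.7, 40.3, 35.2], 0.57)]
vial []
wrist 371.64829954431775 320.4646017889482 240.62118406194003 [[ 3.50117111e-01  9.36705842e-01  4.16154322e-04]
 [ 8.86050087e-01 -3.31327318e-01  3.24249059e-01]
 [ 3.03863871e-01 -1.13156410e-01 -9.45971656e-01]] [-0.55008275 -0.04317497  0.3806735 ] 3
shaker [([1.9, 413.5, 62.0, 66.5], 0.88)]
keeper []
keeper_grip []
pad [([154.0, 401.0, 111.5, 30.5], 0.83), ([1.6, 416.8, 61.9, 61.1], 0.72)]
spacer_yellow [([1.0, 417.5, 60.3, 62.5], 0.49)]
spacer_blue []
spacer_red []
spacer_green []
vial [([1.9, 417.4, 64.9, 62.6], 0.68)]
1.5
```

View pics/scene0.png

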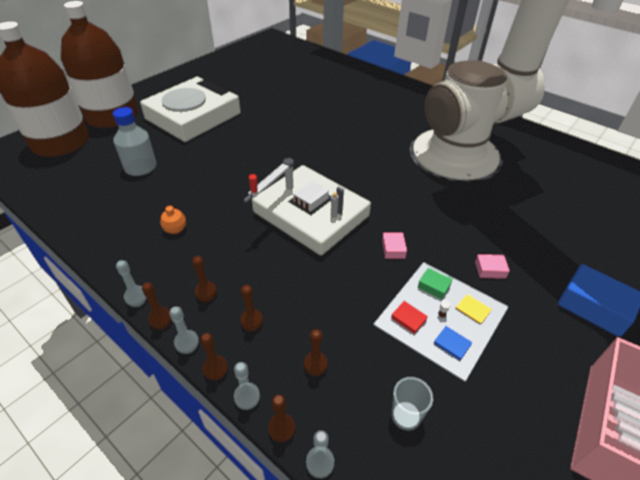

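View pics/top0.png

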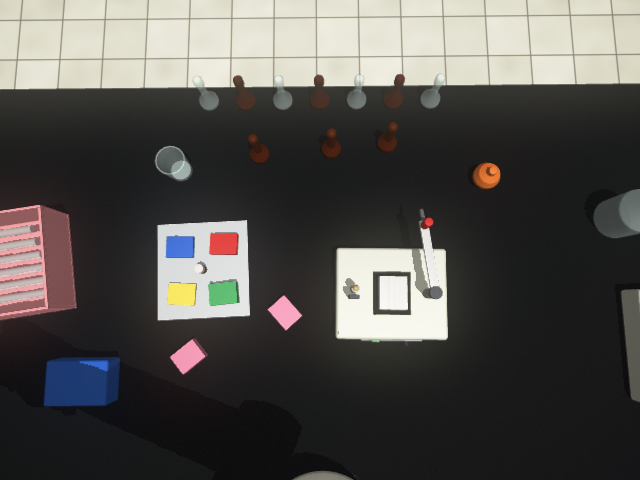

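View pics/wrist0.png

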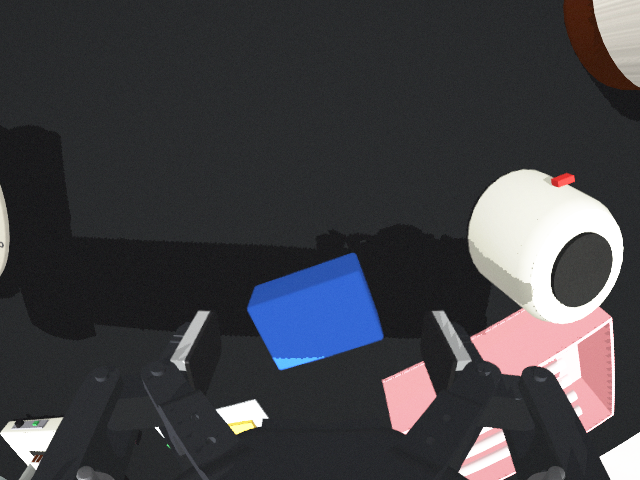

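```bash
cat > h.py <<'E'
import numpy as np,cv2
from scipy.optimize import minimize,least_squares
from scipy.spatial.transform import Rotation as Ro
def proj(p,X,fish=False):
    X=np.atleast_2d(X);c=X@p["R"].T+p["t"]
    if fish:
        r=np.hypot(c[:,0],c[:,1]);th=np.arctan2(r,c[:,2]);s=np.where(r>1e-9,th/np.maximum(r,1e-9),1/c[:,2])
        return np.c_[p["cx"]+p["fx"]*c[:,0]*s,p["cy"]+p["fy"]*c[:,1]*s]
    return np.c_[p["cx"]+p["fx"]*c[:,0]/c[:,2],p["cy"]+p["fy"]*c[:,1]/c[:,2]]
def ray(p,uv,fish=False):
    a=(uv[0]-p["cx"])/p["fx"];b=(uv[1]-p["cy"])/p["fy"]
    if fish:
        th=np.hypot(a,b);s=np.sin(th)/th;d=np.array([a*s,b*s,np.cos(th)])
    else: d=np.array([a,b,1.])
    R=p["R"];return -R.T@p["t"],R.T@d
def onz(p,uv,z,fish=False):
    o,d=ray(p,uv,fish);return o+d*(z-o[2])/d[2]
def tri(views):
    A=np.zeros((3,3));b=np.zeros(3)
    for o,d in views:
        d=d/np.linalg.norm(d);P=np.eye(3)-np.outer(d,d);A+=P;b+=P@o
    X=np.linalg.solve(A,b)
    return X,[np.linalg.norm((np.eye(3)-np.outer(d,d)/(d@d))@(X-o)) for o,d in views]
def box(x,y,z,yaw,h,w=.044,l=.056):
    c,s=np.cos(yaw),np.sin(yaw)
    return np.array([[x+c*a-s*b,y+s*a+c*b,z+k] for a in(-w/2,w/2) for b in(-l/2,l/2) for k in(0,h)])
def boxmask(p,V,shape,fish,S=2):
    uv=proj(p,V,fish);m=np.zeros((shape[0]*S,shape[1]*S),np.uint8)
    hull=cv2.convexHull(((uv+.5)*S*16-8).astype(np.int32));cv2.fillConvexPoly(m,hull,1,cv2.LINE_8,4);return m
def cmask(img,col):
    hsv=cv2.cvtColor(img,cv2.COLOR_RGB2HSV);H,Sx,V=[hsv[...,i].astype(int) for i in range(3)]
    r={"yellow":(20,35),"blue":(100,125),"red":(-6,6),"green":(45,85)}[col]
    if col=="red": H=np.where(H>90,H-180,H)
    return ((H>=r[0])&(H<=r[1])&(Sx>130)&(V>50)).astype(np.uint8)
def fitbox(views,x0,h,z=.004,w=.044,l=.056,free=False):
    # views: (p,mask,fish)
    S=2;M=[(p,cv2.resize(m,None,fx=S,fy=S,interpolation=cv2.INTER_LINEAR),f) for p,m,f in views]
    def cost(q):
        zz=q[3]/100 if free else z
        V=box(q[0]/100,q[1]/100,zz,q[2]/10,h,w,l);c=0
        for p,m,f in M:
            b=boxmask(p,V,(480,640),f,S);c+=1-(b&m).sum()/max(1,(b|m).sum())
        return c
    q0=[x0[0]*100,x0[1]*100,x0[2]*10]+([z*100] if free else [])
    n=len(q0);sim=np.array([q0]+[np.array(q0)+np.eye(n)[i]*[.6,.6,1.,.6][i] for i in range(n)])
    r=minimize(cost,q0,method="Nelder-Mead",options=dict(initial_simplex=sim,maxiter=400,xatol=1e-3,fatol=1e-4))
    q=r.x;return np.array([q[0]/100,q[1]/100,q[2]/10]+([q[3]/100] if free else [])),r.fun
E
cat > m1.py <<'E'
from workcell import bot
from h import *
import pickle
T=bot.camera("top");Sc=bot.camera("scene");pickle.dump((T,Sc),open("ts.pkl","wb"))
print(bot.get_obs()["time"])
H=dict(yellow=.008,blue=.012,red=.016,green=.024)
B=dict(yellow=([150,270,60,50],[445,285,60,45]),blue=([150,225,60,40],[425,318,60,50]),red=([200,225,50,40],[380,290,60,50]),green=([200,270,55,45],[410,258,50,45]))
for c in H:
    ms=[]
    for p,b in((T,B[c][0]),(Sc,B[c][1])):
        m=cmask(p["color"],c);k=np.zeros_like(m);k[b[1]:b[1]+b[3],b[0]:b[0]+b[2]]=1;ms.append(m*k)
    cen=[np.array(np.nonzero(m)[::-1]).mean(1) for m in ms]
    X,res=tri([ray(T,cen[0]),ray(Sc,cen[1])])
    f,cost=fitbox([(T,ms[0],False),(Sc,ms[1],False)],(X[0],X[1],0.05),H[c])
    ft,ct=fitbox([(T,ms[0],False)],(X[0],X[1],0.05),H[c])
    g,c2=fitbox([(T,ms[0],False),(Sc,ms[1],False)],(X[0],X[1],0.05),H[c],free=True)
    print(c,cen,"tri",X.round(4),np.round(res,4),"fit",f.round(4),round(cost,3),"top",ft.round(4),round(ct,3),"free",g.round(4),round(c2,3))
for n,uv,z in [("hinge",(435,293),.127),("grip",(429,222),.163),("cassTL",(379,277),.08),("cassTR",(409,276),.08),("cassBL",(380,309),.08),("cassBR",(410,308),.08),("shTL",(337,248),.05),("shTR",(446,248),.05),("shBL",(338,340),.05),("shBR",(447,340),.05),("padTL",(157,225),.004),("padTR",(247,221),.004),("padBL",(159,320),.004),("padBR",(249,316),.004),("vial",(199,268),.036)]:
    print(n,onz(T,uv,z).round(4))
big=cv2.resize(T["color"][200:350,330:460],None,fx=5,fy=5,interpolation=cv2.INTER_CUBIC);cv2.imwrite("pics/topz.png",big[:,:,::-1][:600,:650])
E
python3 m1.py
```

```text
1.6
yellow [array([181.26537786, 293.61511424]), array([473.22690763, 308.80120482])] tri [0.4671 0.288  0.0053] [0.0003 0.0003] fit [ 0.467   0.2876 -0.0014] 0.294 top [ 0.4668  0.2865 -0.036 ] 0.101 free [ 0.4666  0.2874 -0.0636  0.0005] 0.283
blue [array([179.26679104, 246.52238806]), array([452.44716692, 342.68147014])] tri [0.5651 0.2943 0.0086] [0.0005 0.0005] fit [0.5656 0.2934 0.0558] 0.328 top [ 0.5656  0.2951 -0.0082] 0.16 free [0.5651 0.2944 0.0523 0.0019] 0.318
red [array([223.27036395, 243.23743501]), array([408.86061588, 316.86061588])] tri [0.5707 0.2022 0.0107] [0.0001 0.0001] fit [ 0.57    0.2029 -0.0262] 0.277 top [ 0.5706  0.2017 -0.0605] 0.105 free [ 0.5701  0.2013 -0.0117  0.0015] 0.261
green [array([229.8, 297. ]), array([434.48608534, 283.18367347])] tri [ 0.4575  0.192  -0.0009] [0.0035 0.0035] fit [0.4665 0.1973 0.2361] 1.229 top [ 0.468   0.1826 -0.0485] 0.994 free [ 0.4576  0.1952  0.2765 -0.0106] 1.2
hinge [ 0.4616 -0.2091  0.127 ]
grip [ 0.5857 -0.1953  0.163 ]
cassTL [ 0.4938 -0.1138  0.08  ]
cassTR [ 0.4951 -0.1714  0.08  ]
cassBL [ 0.4331 -0.1142  0.08  ]
cassBR [ 0.4344 -0.1713  0.08  ]
shTL [ 0.5539 -0.0345  0.05  ]
shTR [ 0.5519 -0.2525  0.05  ]
shBL [ 0.3736 -0.0343  0.05  ]
shBR [ 0.3717 -0.2465  0.05  ]
padTL [0.6117 0.345  0.004 ]
padTR [0.6185 0.1545 0.004 ]
padBL [0.4134 0.3328 0.004 ]
padBR [0.4199 0.1475 0.004 ]
vial [0.5174 0.2445 0.036 ]
```

```bash
python3 -c "
import pickle,cv2
T,S=pickle.load(open('ts.pkl','rb'))
b=cv2.resize(T['color'][195:345,330:460],None,fx=4.6,fy=4,interpolation=cv2.INTER_CUBIC);cv2.imwrite('pics/topz2.png',b[:,:,::-1])
b=cv2.resize(S['color'][150:270,230:390],None,fx=5,fy=5,interpolation=cv2.INTER_CUBIC);cv2.imwrite('pics/scz2.png',b[:,:,::-1])"
```

```text
(no output)
```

View pics/topz2.png

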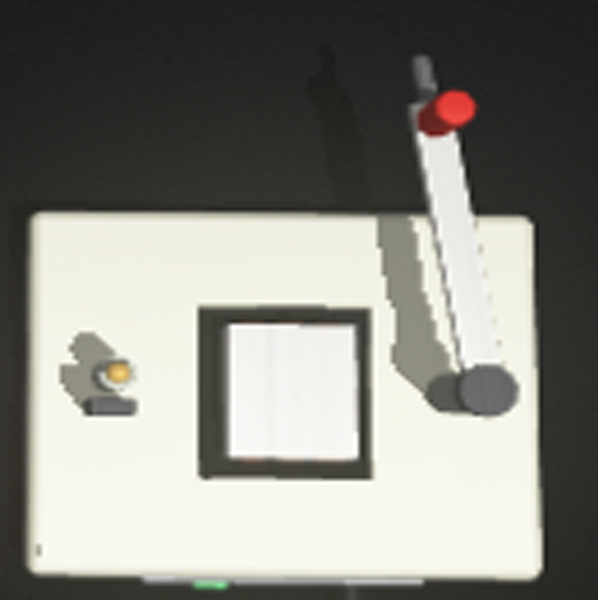

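View pics/scz2.png

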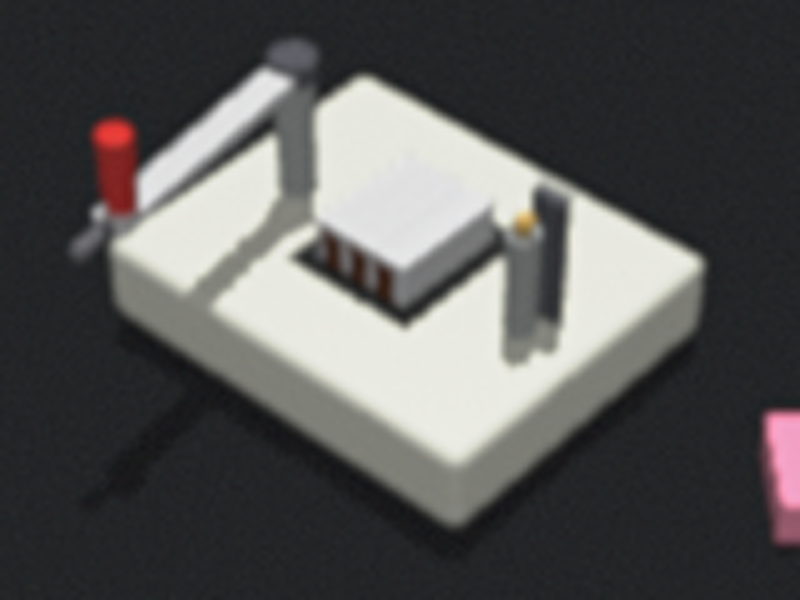

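```bash
cat >> h.py <<'E'
def plan(target,yaw,start=None,startrot=None,n=None,roll=180.,pitch=0.,vmax=45.,digits=1,cmd=True):
    """rows in tool axes from start pose to target"""
    R0=Ro.from_euler("xyz",startrot,degrees=True);R1=Ro.from_euler("xyz",[roll,pitch,yaw],degrees=True)
    rv=(R0.inv()*R1).as_rotvec();d=(np.array(target)-start)*1000
    if n is None: n=int(max(np.ceil(np.linalg.norm(d)/vmax),np.ceil(np.linalg.norm(rv)/.145),1))
    p=np.array(start)*1000;R=R0;rows=[]
    for i in range(n):
        want=np.array(start)*1000+d*(i+1)/n
        s=np.round(R.inv().apply(want-p),digits);r=np.round(rv/n,4)
        rows.append([float(v) for v in s]+[float(v) for v in r]);p=p+R.apply(s);R=R*Ro.from_rotvec(r)
    return rows,p/1000,R.as_euler("xyz",degrees=True)
def go(bot,target,yaw,**k):
    o=bot.get_obs();rows,p,e=plan(target,yaw,o["ee_pos"],o["tcp_rot"],**k)
    for i in range(0,len(rows),5): print(rows[i:i+5])
    print("end",p.round(4),e.round(2),"t",round(o["time"],2))
E
python3 - <<'E'
from h import *
from workcell import bot
import pickle
T,S=pickle.load(open('ts.pkl','rb'))
print(cv2.cvtColor(T["color"],cv2.COLOR_RGB2HSV)[285:305:4,212:238:5].tolist())
print(cv2.cvtColor(S["color"],cv2.COLOR_RGB2HSV)[275:292:4,422:448:6].tolist())
go(bot,[.44,.24,.30],90)
E
```

```text
[[[66, 124, 187], [66, 125, 188], [66, 125, 189], [66, 124, 189], [66, 126, 190], [63, 65, 106]], [[66, 125, 188], [66, 125, 189], [66, 124, 189], [66, 126, 190], [66, 125, 191], [63, 81, 97]], [[66, 125, 188], [66, 125, 188], [66, 126, 190], [66, 124, 191], [66, 126, 192], [62, 89, 89]], [[66, 124, 189], [66, 126, 190], [66, 125, 190], [66, 125, 192], [66, 125, 194], [62, 83, 83]], [[66, 125, 188], [66, 124, 189], [66, 125, 191], [66, 126, 193], [66, 126, 193], [63, 111, 108]]]
[[[71, 53, 202], [68, 142, 191], [68, 142, 190], [68, 138, 190], [76, 29, 203]], [[68, 145, 192], [68, 142, 191], [68, 142, 190], [68, 142, 190], [68, 145, 188]], [[68, 145, 116], [68, 141, 192], [68, 140, 191], [68, 140, 191], [68, 144, 190]], [[68, 145, 97], [69, 145, 97], [68, 141, 183], [68, 142, 191], [68, 144, 186]], [[90, 15, 122], [67, 138, 98], [69, 141, 96], [68, 143, 143], [69, 111, 113]]]
[[-36.4, -19.0, -5.5, 0.0, -0.0, 0.1347], [-38.6, -13.9, -5.5, 0.0, -0.0, 0.1347], [-40.2, -8.6, -5.6, 0.0, -0.0, 0.1347], [-40.9, -3.1, -5.5, 0.0, -0.0, 0.1347], [-41.0, 2.4, -5.5, 0.0, -0.0, 0.1347]]
[[-40.3, 7.9, -5.5, 0.0, -0.0, 0.1347], [-38.9, 13.2, -5.6, 0.0, -0.0, 0.1347], [-36.7, 18.3, -5.5, 0.0, -0.0, 0.1347], [-34.0, 23.1, -5.5, 0.0, -0.0, 0.1347]]
end [0.44 0.24 0.3 ] [180.    -0.    89.98] t 1.6
```

>>> servo_tool(
  motion=[
    [[-36.4,-19.0,-5.5,0,0,0.135],[-38.6,-13.9,-5.5,0,0,0.135],[-40.2,-8.6,-5.6,0,0,0.135],[-40.9,-3.1,-5.5,0,0,0.135],[-41.0,2.4,-5.5,0,0,0.135]],
  ],
  gripper=85,
)

```text
time: 2.1
ee_pos: [0.331, 0.3608, 0.2782]
tcp_rot: [180.0, -0.0, 120.5]
wrist_force: [0.2, 0.2, -0.2]
opening: 0.085
```

>>> servo_tool(
  motion=[
    [[-40.3,7.9,-5.5,0,0,0.135],[-38.9,13.2,-5.6,0,0,0.135],[-36.7,18.3,-5.5,0,0,0.135],[-34.0,23.1,-5.5,0,0,0.133]],
  ],
)

```text
time: 2.5
ee_pos: [0.4406, 0.2382, 0.3004]
tcp_rot: [180.0, -0.0, 89.6]
wrist_force: [0.6, 1.1, 0.6]
opening: 0.0851
```

```bash
cat > snap.py <<'E'
import sys
from workcell import bot
from h import *
import pickle
n=sys.argv[1]
o0=bot.get_obs();W=bot.camera("wrist");W["obs"]=o0;pickle.dump(W,open(n+".pkl","wb"));cv2.imwrite(f"pics/{n}.png",W["color"][:,:,::-1])
o=bot.get_obs();print(o["time"],o["ee_pos"].round(4),o["tcp_rot"].round(2),o["opening"].round(4),o["q"].round(1),o["wrist_force"].round(1))
print("cam",(-W["R"].T@W["t"]).round(4))
E
python3 snap.py w1
```

```text
Traceback (most recent call last):
  File "snap.py", line 7, in <module>
    o=bot.get_obs();print(o["time"],o["ee_pos"].round(4),o["tcp_rot"].round(2),o["opening"].round(4),o["q"].round(1),o["wrist_force"].round(1))
                                                                               ^^^^^^^^^^^^^^^^^^
AttributeError: 'float' object has no attribute 'round'
```

View pics/w1.png

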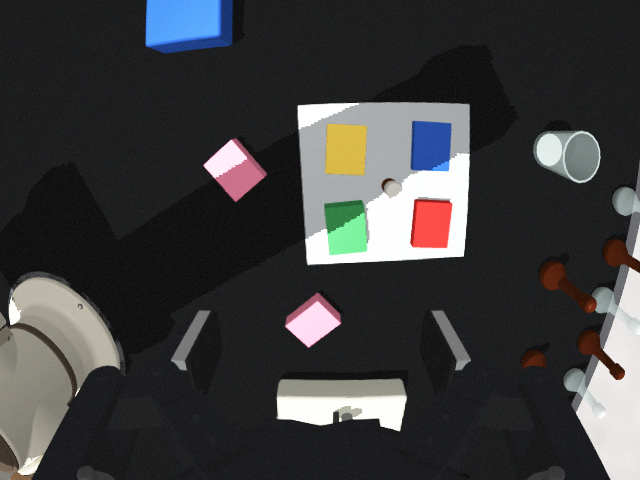

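```bash
sed -i 's/o\["opening"\].round(4)/round(o["opening"],4)/; s/Sx>130/Sx>60/' snap.py h.py
cat > fitp.py <<'E'
from h import *
import pickle,sys
W=pickle.load(open(sys.argv[1]+".pkl","rb"));T,_=pickle.load(open("ts.pkl","rb"))
print("cam",(-W["R"].T@W["t"]).round(4))
H=dict(yellow=.008,blue=.012,red=.016,green=.024)
g=dict(yellow=(.467,.2876),blue=(.5656,.294),red=(.57,.202),green=(.467,.195))
for c in H:
    out=[]
    ms=[]
    for p,f in((W,True),(T,False)):
        m=cmask(p["color"],c)
        uv=proj(p,[[*g[c],.004+H[c]]],f)[0];k=np.zeros_like(m);cv2.circle(k,(int(uv[0]),int(uv[1])),42 if f else 27,1,-1);m=m*k
        nn,lab,st,_=cv2.connectedComponentsWithStats(m);m=(lab==1+st[1:,4].argmax()).astype(np.uint8);m=cv2.morphologyEx(m,cv2.MORPH_CLOSE,np.ones((5,5)));ms.append((p,m,f))
        q,cost=fitbox([(p,m,f)],(*g[c],0.),H[c]);out.append((q.round(4).tolist(),round(cost,3)))
    q,cost=fitbox(ms,(*g[c],0.),H[c],free=True)
    print(c,"wrist",out[0],"top",out[1],"both free z",q.round(4),round(cost,3))
E
python3 fitp.py w1
```

```text
cam [0.4414 0.3215 0.4245]
yellow wrist ([0.469, 0.287, -0.0365], np.float64(0.021)) top ([0.4671, 0.2872, -0.024], np.float64(0.036)) both free z [ 0.4685  0.2869 -0.013   0.0047] 0.119
blue wrist ([0.567, 0.2936, 0.0221], np.float64(0.032)) top ([0.5648, 0.294, -0.008], np.float64(0.043)) both free z [ 0.5645  0.2932 -0.0098  0.0079] 0.116
red wrist ([0.572, 0.2018, -0.0119], np.float64(0.045)) top ([0.5697, 0.201, -0.0112], np.float64(0.033)) both free z [ 0.5706  0.2019 -0.0091  0.005 ] 0.127
green wrist ([0.4697, 0.1983, 0.1097], np.float64(0.036)) top ([0.4673, 0.1985, 0.095], np.float64(0.075)) both free z [0.469  0.1982 0.0874 0.0024] 0.16
```

Run:
```python
from h import *
from workcell import bot
go(bot,[.455,-.142,.28],89.2)
```

```text
[[-41.8, 2.0, 2.4, 0.0003, 0.0001, -0.0004], [-41.9, 2.0, 2.3, 0.0003, 0.0001, -0.0004], [-41.8, 1.9, 2.4, 0.0003, 0.0001, -0.0004], [-41.9, 2.0, 2.3, 0.0003, 0.0001, -0.0004], [-41.8, 1.9, 2.4, 0.0003, 0.0001, -0.0004]]
[[-41.8, 1.9, 2.3, 0.0003, 0.0001, -0.0004], [-41.9, 1.9, 2.4, 0.0003, 0.0001, -0.0004], [-41.8, 1.9, 2.3, 0.0003, 0.0001, -0.0004], [-41.9, 1.9, 2.3, 0.0003, 0.0001, -0.0004]]
end [ 0.455 -0.142  0.28 ] [-1.7998e+02  2.0000e-02  8.9210e+01] t 2.55
```

>>> servo_tool(
  motion=[
    [[-41.8,1.9,2.3,0,0,0],[-41.8,1.9,2.3,0,0,0],[-41.8,1.9,2.3,0,0,0],[-41.8,1.9,2.3,0,0,0],[-41.8,1.9,2.3,0,0,0]],
  ],
  gripper=0,
  newtons=40,
)

```text
time: 3.05
ee_pos: [0.4487, 0.0291, 0.2885]
tcp_rot: [180.0, -0.0, 90.0]
wrist_force: [-0.3, -0.3, -1.2]
opening: 0.0117
```

>>> servo_tool(
  motion=[
    [[-41.8,1.9,2.3,0,0,0],[-41.8,1.9,2.3,0,0,0],[-41.8,1.9,2.3,0,0,0],[-41.8,1.9,2.3,0,0,0]],
  ],
)

```text
time: 3.45
ee_pos: [0.4561, -0.1382, 0.2794]
tcp_rot: [180.0, 0.0, 89.9]
wrist_force: [0.6, 0.5, 0.5]
opening: -0.0
```

```bash
python3 snap.py w2
```

```text
3.5 [ 0.4562 -0.1428  0.2784] [-1.7997e+02  1.2000e-01  8.9800e+01] 0.0002 [-17.3  -4.2   4.   98.2  -0.1  72.9] [-2.6 -2.6 -1.3]
cam [ 0.4565 -0.0549  0.4034]
```

View pics/w2.png

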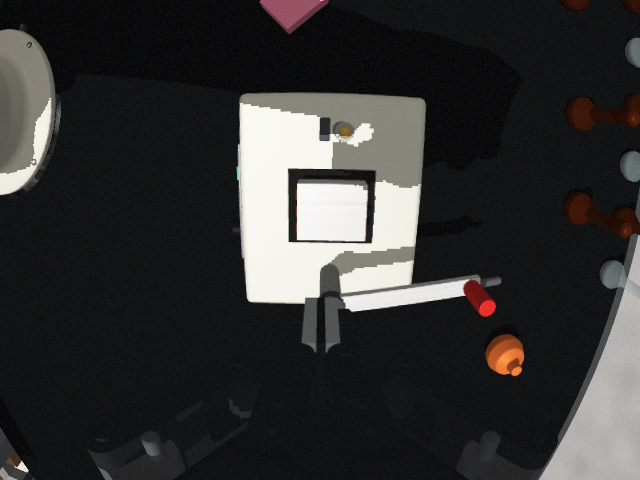

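Run:
```python
import pickle,cv2
W=pickle.load(open('w2.pkl','rb'))
b=cv2.resize(W['color'][80:320,225:440],None,fx=2.5,fy=2.5,interpolation=cv2.INTER_CUBIC)
b=cv2.convertScaleAbs(b,alpha=1.0,beta=30)
cv2.imwrite('pics/w2z.png',b[:,:,::-1])
b=cv2.resize(W['color'][160:250,280:385],None,fx=6.6,fy=6.6,interpolation=cv2.INTER_CUBIC)
b=cv2.convertScaleAbs(b,alpha=.9)
cv2.imwrite('pics/w2c.png',b[:,:,::-1])
```

```text
(no output)
```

View pics/w2z.png

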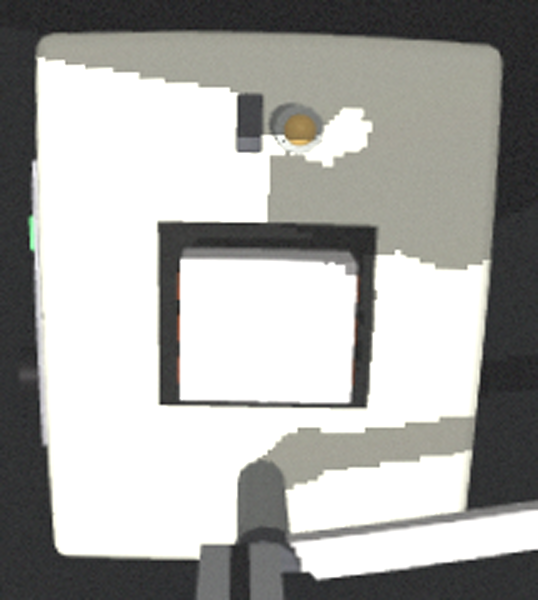

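View pics/w2c.png

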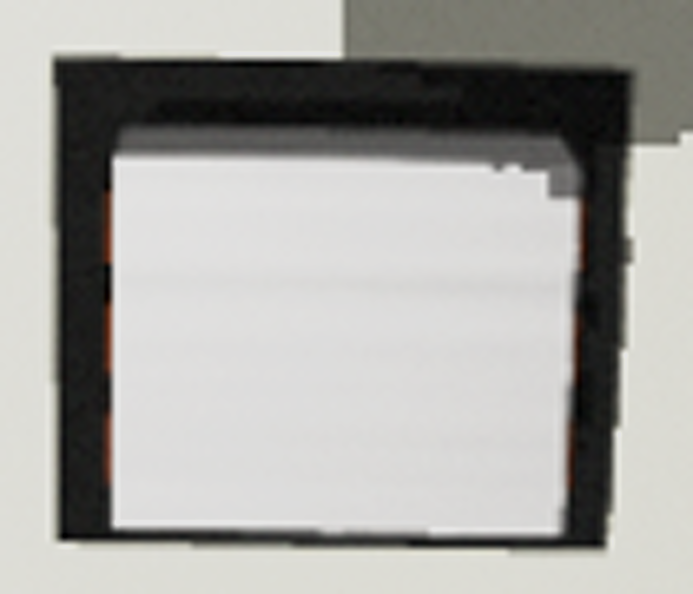

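```bash
cat > fits.py <<'E'
from h import *
import pickle
W=pickle.load(open("w2.pkl","rb"));T,_=pickle.load(open("ts.pkl","rb"))
wz=lambda u,v:((u+.5)/2.5+225-.5,(v+.5)/2.5+80-.5)
wc=lambda u,v:((u+.5)/6.6+280-.5,(v+.5)/6.6+160-.5)
tz=lambda u,v:((u+.5)/4.6+330-.5,(v+.5)/4+195-.5)
# local coordinate (sx,sy,kind)
Wp=[(wz(37,32),(-90,110,'d')),(wz(501,45),(90,110,'d')),(wz(58,556),(-90,-110,'d')),
 (wc(112,152),(-32,27,'c')),(wc(583,164),(32,27,'c')),(wc(110,528),(-32,-27,'c')),(wc(565,537),(32,-27,'c'))]
Tp=[(tz(30,211),(90,110,'d')),(tz(535,217),(90,-110,'d')),(tz(543,580),(-90,-110,'d')),(tz(28,576),(-90,110,'d')),
 (tz(227,323),(32,27,'c')),(tz(357,323),(32,-27,'c')),(tz(227,460),(-32,27,'c')),(tz(358,460),(-32,-27,'c')),(tz(489,390),(0,-70,.127))]
def res(q,sets):
    x,y,a,h=q[0]/100,q[1]/100,q[2]/10,q[3]/100;out=[]
    for p,f,pts in sets:
        for uv,(sx,sy,k) in pts:
            z={'d':.05,'c':h}.get(k,k);sx,sy=sx/1000,sy/1000
            X=[x+np.cos(a)*sx-np.sin(a)*sy,y+np.sin(a)*sx+np.cos(a)*sy,z]
            out+=list(proj(p,[X],f)[0]-uv)
    return np.array(out)
for n,s in(("W",[(W,True,Wp)]),("T",[(T,False,Tp)]),("WT",[(W,True,Wp),(T,False,Tp)])):
    r=least_squares(res,[46,-14,0,8],args=(s,),loss="soft_l1")
    print(n,"x %.4f y %.4f yaw %.4f rad h %.4f"%(r.x[0]/100,r.x[1]/100,r.x[2]/10,r.x[3]/100),res(r.x,s).round(1).tolist())
E
python3 fits.py
```

```text
W x 0.4670 y -0.1399 yaw -0.0177 rad h 0.0758 [-1.5, -0.0, 2.5, -0.3, -2.1, 1.1, 0.1, -0.1, 0.2, -0.4, 0.4, 0.2, -0.1, 0.0]
T x 0.4640 y -0.1405 yaw -0.0195 rad h 0.0779 [-0.3, -0.5, -0.0, -0.8, 0.5, 0.3, -0.5, 0.1, 0.1, 0.2, -0.1, 0.5, 0.3, -0.3, 0.1, -0.0, -0.1, 0.3]
WT x 0.4662 y -0.1402 yaw -0.0200 rad h 0.0754 [-2.1, 0.1, 1.9, 0.2, -3.1, 1.1, -0.7, 0.1, -0.7, -0.1, -0.5, 0.3, -1.1, 0.2, -0.4, -1.6, -0.2, -1.9, 0.3, -0.8, -0.8, -1.1, -0.3, -0.8, -0.5, -0.5, -0.1, -1.5, -0.3, -1.2, -0.4, -0.9]
```

Run:
```python
from h import *
from workcell import bot
go(bot,[.402,-.14,.085],88.9,n=5)
```

```text
[[0.6, -10.8, 38.7, -0.0001, 0.0004, 0.0031], [0.5, -10.8, 38.7, -0.0001, 0.0004, 0.0031], [0.5, -10.9, 38.7, -0.0001, 0.0004, 0.0031], [0.5, -10.8, 38.6, -0.0001, 0.0004, 0.0031], [0.4, -10.9, 38.7, -0.0001, 0.0004, 0.0031]]
end [ 0.402 -0.14   0.085] [1.800e+02 1.000e-02 8.891e+01] t 3.5
```

>>> servo_tool(
  motion=[
    [[0.5,-10.8,38.7,0,0,0.003],[0.5,-10.8,38.7,0,0,0.003],[0.5,-10.8,38.7,0,0,0.003],[0.5,-10.8,38.7,0,0,0.003],[0.5,-10.8,38.7,0,0,0.003]],
  ],
)

```text
time: 4.0
ee_pos: [0.4019, -0.1335, 0.0844]
tcp_rot: [180.0, 0.0, 89.1]
wrist_force: [1.0, -0.9, -0.5]
opening: 0.0
```

>>> servo_tool(
  motion=[
    [[0,0,3,0,0,0],[0,0,3,0,0,0],[0,0,2,0,0,0],[0,0,0,0,0,0],[0,0,0,0,0,0]],
  ],
)

```text
time: 4.5
ee_pos: [0.4035, -0.1339, 0.0792]
tcp_rot: [179.9, 0.0, 89.1]
wrist_force: [-0.6, 0.4, 0.6]
opening: -0.0001
```

Run:
```python
from workcell import bot
for i in range(3):
    o=bot.get_obs();print(o["time"],o["ee_pos"].round(5),o["q"].round(3),o["wrist_force"].round(2)); 
    bot.camera("top")
```

```text
4.5 [ 0.40348 -0.1339   0.07915] [-18.359 -12.29  -25.234  76.94    0.     72.548] [-0.64  0.39  0.56]
4.55 [ 0.40326 -0.13386  0.07891] [-18.363 -12.296 -25.265  76.933  -0.     72.548] [0.2  0.05 1.37]
4.6 [ 0.40303 -0.1338   0.07862] [-1.8366e+01 -1.2294e+01 -2.5296e+01  7.6930e+01  1.0000e-03  7.2545e+01] [ 0.67 -0.5   0.3 ]
```

>>> servo_tool(
  motion=[
    [[0,0,2,0,0,0],[0,0,0,0,0,0]],
  ],
)

```text
time: 4.85
ee_pos: [0.4023, -0.1336, 0.0756]
tcp_rot: [-180.0, -0.0, 89.1]
wrist_force: [0.2, -0.5, 0.1]
opening: -0.0001
```

>>> servo_tool(
  motion=[
    [[0,0,2,0,0,0],[0,0,0,0,0,0]],
  ],
)

```text
time: 5.05
ee_pos: [0.4022, -0.1336, 0.0735]
tcp_rot: [-180.0, -0.0, 89.1]
wrist_force: [0.1, 0.7, -0.1]
opening: -0.0002
```

>>> servo_tool(
  motion=[
    [[0,0,1.5,0,0,0],[0,0,1.5,0,0,0],[0,0,0,0,0,0]],
  ],
)

```text
time: 5.35
ee_pos: [0.4023, -0.1336, 0.0705]
tcp_rot: [-180.0, -0.0, 89.1]
wrist_force: [0.2, 0.5, -0.6]
opening: 0.0
```

>>> servo_tool(
  motion=[
    [[0,0,1,0,0,0],[0,0,1,0,0,0],[0,0,0,0,0,0]],
  ],
)

```text
time: 5.65
ee_pos: [0.4025, -0.1337, 0.0691]
tcp_rot: [180.0, 0.0, 89.1]
wrist_force: [-1.7, 0.8, 3.3]
opening: -0.0001
```

>>> servo_tool(
  motion=[
    [[0,0,0.5,0,0,0],[0,0,0,0,0,0],[0,0,0,0,0,0]],
  ],
)

```text
time: 5.95
ee_pos: [0.4025, -0.1337, 0.069]
tcp_rot: [180.0, 0.0, 89.1]
wrist_force: [-4.0, 1.1, 8.7]
opening: -0.0001
```

>>> servo_tool(
  motion=[
    [[0,0,-30,0,0,0],[0,20,-16,0,0,0],[-3,30,0,0,0,0],[-3,13,3,0,0,0],[0,0,5,0,0,0]],
  ],
)

```text
time: 6.45
ee_pos: [0.4666, -0.1409, 0.106]
tcp_rot: [180.0, 0.0, 89.1]
wrist_force: [-1.2, -0.1, 0.0]
opening: -0.0
```

>>> servo_tool(
  motion=[
    [[0,0,2,0,0,0],[0,0,1,0,0,0],[0,0,0,0,0,0]],
  ],
)

```text
time: 6.75
ee_pos: [0.4646, -0.1406, 0.1032]
tcp_rot: [-180.0, -0.0, 89.1]
wrist_force: [0.4, -0.6, 1.2]
opening: -0.0002
```

>>> servo_tool(
  motion=[
    [[0,0,1.5,0,0,0],[0,0,1.5,0,0,0],[0,0,0,0,0,0]],
  ],
)

```text
time: 7.05
ee_pos: [0.4651, -0.1406, 0.1002]
tcp_rot: [-180.0, 0.0, 89.1]
wrist_force: [-0.5, 0.2, 0.2]
opening: -0.0001
```

>>> servo_tool(
  motion=[
    [[0,0,1,0,0,0],[0,0,1,0,0,0],[0,0,0,0,0,0]],
  ],
)

```text
time: 7.35
ee_pos: [0.4652, -0.1406, 0.0981]
tcp_rot: [-180.0, -0.0, 89.1]
wrist_force: [0.2, 0.5, -0.4]
opening: -0.0002
```

>>> servo_tool(
  motion=[
    [[0,0,1,0,0,0],[0,0,1,0,0,0],[0,0,0,0,0,0]],
  ],
)

```text
time: 7.65
ee_pos: [0.4652, -0.1407, 0.0961]
tcp_rot: [-180.0, -0.0, 89.1]
wrist_force: [0.1, 0.3, -0.1]
opening: -0.0001
```

>>> servo_tool(
  motion=[
    [[0,0,1,0,0,0],[0,0,1,0,0,0],[0,0,0,0,0,0]],
  ],
)

```text
time: 7.95
ee_pos: [0.4652, -0.1406, 0.0941]
tcp_rot: [-180.0, -0.0, 89.1]
wrist_force: [0.8, 0.4, 1.0]
opening: 0.0001
```

>>> servo_tool(
  motion=[
    [[0,0,0.7,0,0,0],[0,0,0.7,0,0,0],[0,0,0,0,0,0]],
  ],
)

```text
time: 8.25
ee_pos: [0.4654, -0.1407, 0.0939]
tcp_rot: [180.0, 0.0, 89.1]
wrist_force: [-3.8, 0.8, 7.3]
opening: -0.0001
```

Run:
```python
from workcell import bot
for i in range(3):
    o=bot.get_obs();print(o["time"],o["ee_pos"].round(5),o["tcp_rot"].round(3),o["q"].round(3),o["wrist_force"].round(2),o["torque"].round(3)); 
    bot.camera("top")
```

```text
8.25 [ 0.46535 -0.14065  0.09386] [1.79959e+02 1.10000e-02 8.90860e+01] [-16.818  -3.929 -16.196  77.691   0.     74.096] [-3.83  0.82  7.34] [0.252 0.77  0.001]
8.3 [ 0.46534 -0.14065  0.09386] [1.79961e+02 8.00000e-03 8.90820e+01] [-1.6819e+01 -3.9280e+00 -1.6195e+01  7.7693e+01  3.0000e-03  7.4098e+01] [-2.96  2.42  8.34] [ 0.259  0.746 -0.03 ]
8.35 [ 0.46535 -0.14069  0.09385] [1.79959e+02 1.10000e-02 8.90800e+01] [-1.6822e+01 -3.9280e+00 -1.6195e+01  7.7690e+01  1.0000e-03  7.4098e+01] [-3.09  0.65  7.86] [0.229 0.761 0.013]
```

>>> servo_tool(
  motion=[
    [[0,0,-45,0,0,0],[-10,10,-25,0,0,0],[-27,25,0,0,0,0],[-26,24,0,0,0,0],[0,0,12,0,0,0]],
  ],
)

```text
time: 8.9
ee_pos: [0.5258, -0.2072, 0.1512]
tcp_rot: [179.9, 0.1, 89.0]
wrist_force: [-0.9, 0.7, -0.5]
opening: 0.0
```

>>> servo_tool(
  motion=[
    [[0,0,3,0,0,0],[0,0,2.5,0,0,0],[0,0,0,0,0,0],[0,0,0,0,0,0]],
  ],
)

```text
time: 9.3
ee_pos: [0.5231, -0.2041, 0.146]
tcp_rot: [180.0, 0.0, 89.1]
wrist_force: [-0.7, 0.2, -0.1]
opening: 0.0001
```

>>> servo_tool(
  motion=[
    [[0,0,1.2,0,0,0],[0,0,1.2,0,0,0],[0,0,0,0,0,0]],
  ],
)

```text
time: 9.6
ee_pos: [0.5233, -0.2045, 0.143]
tcp_rot: [180.0, 0.0, 89.1]
wrist_force: [-0.1, 0.2, -0.2]
opening: -0.0003
```

>>> servo_tool(
  motion=[
    [[0,0,0.8,0,0,0],[0,0,0.7,0,0,0],[0,0,0,0,0,0]],
  ],
)

```text
time: 9.9
ee_pos: [0.5233, -0.2046, 0.142]
tcp_rot: [180.0, 0.0, 89.1]
wrist_force: [-2.3, 0.7, 4.4]
opening: -0.0
```

Run:
```python
from workcell import bot
o=bot.get_obs();print(o["time"],o["ee_pos"].round(5),o["tcp_rot"].round(3),o["wrist_force"].round(2),o["torque"].round(3))
```

```text
9.9 [ 0.52334 -0.20464  0.14203] [1.79969e+02 1.50000e-02 8.90820e+01] [-2.31  0.74  4.37] [ 0.105  0.305 -0.012]
```

>>> servo_tool(
  motion=[
    [[0,0,-25,0,0,0],[28,-28,0,0,0,0],[30,-25,20,0,0,0],[0,0,35,0,0,0],[0,0,11,0,0,0]],
  ],
)

```text
time: 10.4
ee_pos: [0.4697, -0.1449, 0.0979]
tcp_rot: [-179.8, -0.0, 89.1]
wrist_force: [0.1, -0.1, 0.8]
opening: 0.0
```

>>> servo_tool(
  motion=[
    [[0,0,1,0,0,0],[0,0,1,0,0,0],[0,0,0,0,0,0]],
  ],
)

```text
time: 10.7
ee_pos: [0.4721, -0.1463, 0.0996]
tcp_rot: [179.9, 0.0, 89.1]
wrist_force: [0.3, 0.1, 0.2]
opening: 0.0001
```

>>> servo_tool(
  motion=[
    [[0,0,2,0,0,0],[0,0,1.2,0,0,0],[0,0,0,0,0,0],[0,0,0,0,0,0]],
  ],
)

```text
time: 11.1
ee_pos: [0.4713, -0.1458, 0.0954]
tcp_rot: [180.0, -0.0, 89.1]
wrist_force: [0.2, -0.9, -0.5]
opening: 0.0002
```

>>> servo_tool(
  motion=[
    [[0,0,0.8,0,0,0],[0,0,0.8,0,0,0],[0,0,0,0,0,0]],
  ],
)

```text
time: 11.4
ee_pos: [0.4713, -0.1458, 0.0939]
tcp_rot: [180.0, 0.0, 89.1]
wrist_force: [-0.8, 1.3, 2.5]
opening: -0.0002
```

Run:
```python
from workcell import bot
o=bot.get_obs();print(o["time"],o["ee_pos"].round(5),o["tcp_rot"].round(3),o["wrist_force"].round(2),o["torque"].round(3))
```

```text
11.4 [ 0.47128 -0.14576  0.09388] [1.79984e+02 5.00000e-03 8.90830e+01] [-0.79  1.27  2.54] [0.013 0.154 0.028]
```

Run:
```python
from h import *
from workcell import bot
o=bot.get_obs()
r,p,e=plan([.4713,-.1458,.175],88.9,np.array([.4713,-.1458,.0925]),[180,0,89.08],n=2);print(r)
r,p,e=plan([.4685,.1983,.13],95.7,np.array([.4713,-.1458,.175]),[180,0,88.9],n=8)
for i in range(0,8,4):print(r[i:i+4])
```

```text
[[0.0, 0.0, -41.2, 0.0, -0.0, 0.0016], [0.0, 0.0, -41.3, 0.0, -0.0, 0.0016]]
[[43.0, -1.2, 5.6, -0.0, 0.0, -0.0148], [43.0, -0.5, 5.7, -0.0, 0.0, -0.0148], [43.0, 0.1, 5.6, -0.0, 0.0, -0.0148], [43.0, 0.7, 5.6, -0.0, 0.0, -0.0148]]
[[43.0, 1.4, 5.6, -0.0, 0.0, -0.0148], [43.0, 2.0, 5.7, -0.0, 0.0, -0.0148], [42.9, 2.6, 5.6, -0.0, 0.0, -0.0148], [42.9, 3.3, 5.6, -0.0, 0.0, -0.0148]]
```

>>> servo_tool(
  motion=[
    [[0,0,-41,0,0,0],[0,0,-41.5,0,0,0],[43,-1.2,3,0,0,-0.0148],[43,-0.5,4,0,0,-0.0148],[43,0.1,5,0,0,-0.0148]],
  ],
)

```text
time: 11.9
ee_pos: [0.4698, -0.0156, 0.1645]
tcp_rot: [179.9, 0.0, 91.6]
wrist_force: [-0.5, 0.3, -0.0]
opening: 0.0001
```

>>> servo_tool(
  motion=[
    [[43,0.7,6,0,0,-0.0148],[43,1.4,6,0,0,-0.0148],[43,2,6,0,0,-0.0148],[42.9,2.6,8,0,0,-0.0148],[42.9,3.3,7,0,0,-0.0148]],
  ],
  gripper=65,
)

```text
time: 12.4
ee_pos: [0.4669, 0.2001, 0.1309]
tcp_rot: [180.0, -0.0, 95.9]
wrist_force: [0.3, -0.2, -0.4]
opening: 0.0651
```

>>> servo_tool(
  motion=[
    [[0,0,10,0,0,0],[0,0,0,0,0,0],[0,0,0,0,0,0]],
  ],
)

```text
time: 12.7
ee_pos: [0.4672, 0.1977, 0.1211]
tcp_rot: [-180.0, 0.0, 95.8]
wrist_force: [0.2, 0.1, 0.6]
opening: 0.0651
```

```bash
python3 snap.py w3
python3 - <<'E'
from h import *
from workcell import bot
go(bot,[.4685,.1983,.026],95.7,n=4)
E
```

```text
12.75 [0.4675 0.1974 0.1216] [1.7999e+02 1.0000e-02 9.5800e+01] 0.0651 [ 22.9  -1.4 -10.7  80.7  -0.  107.1] [ 0.9 -0.2 -0.2]
cam [0.4591 0.2806 0.2451]
[[0.2, 0.3, 23.9, 0.0001, 0.0, 0.0004], [0.2, 0.2, 23.9, 0.0001, 0.0, 0.0004], [0.2, 0.3, 23.9, 0.0001, 0.0, 0.0004], [0.2, 0.3, 23.9, 0.0001, 0.0, 0.0004]]
end [0.4685 0.1983 0.026 ] [-1.7999e+02  1.0000e-02  9.5710e+01] t 12.75
```

View pics/w3.png

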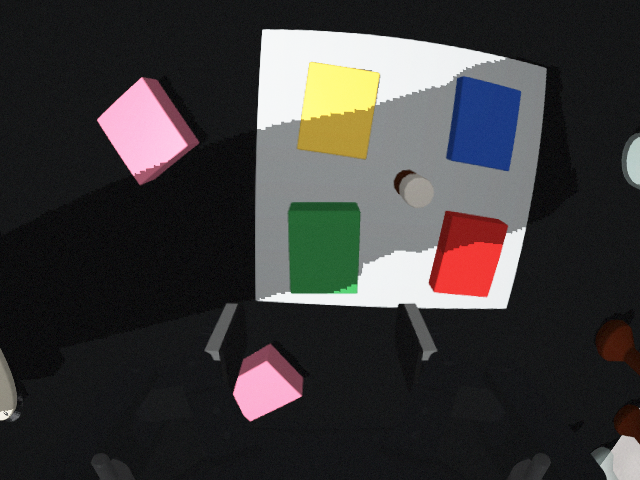

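```bash
sed 's/V>50/V>35/; s/Sx>60/Sx>100/' -i h.py
python3 - <<'E'
from h import *
import pickle
W=pickle.load(open("w3.pkl","rb"))
for c,g,h in (("green",(.469,.198,.1),.024),("red",(.572,.2018,-.012),.016)):
    m=cmask(W["color"],c);n,l,s,_=cv2.connectedComponentsWithStats(m);i=1+s[1:,4].argmax();m=cv2.morphologyEx((l==i).astype(np.uint8),cv2.MORPH_CLOSE,np.ones((5,5)));print(c,s[i],fitbox([(W,m,True)],g,h))
E
```

```text
green [ 288  202   72   91 6255] (array([0.46971205, 0.19791138, 0.10348632]), np.float64(0.03791633052898469))
red [ 429  211   79   86 5021] (array([ 0.57243999,  0.20128719, -0.03086615]), np.float64(0.03692337201496121))
```

>>> servo_tool(
  motion=[
    [[0.3,0.5,30,0,0,0],[0.3,0.5,30,0,0,0],[0,0.5,22,0,0,0],[0,0,13.5,0,0,0],[0,0,0,0,0,0]],
  ],
)

```text
time: 13.25
ee_pos: [0.4682, 0.1979, 0.0246]
tcp_rot: [-179.9, 0.0, 95.8]
wrist_force: [0.4, -0.1, 0.0]
opening: 0.0651
```

>>> servo_tool(
  motion=[
    [[0,0,0,0,0,0],[0,0,0,0,0,0],[0,0,0,0,0,0],[0,0,0,0,0,0]],
  ],
  gripper=30,
  newtons=40,
)

```text
time: 13.65
ee_pos: [0.4698, 0.1993, 0.0274]
tcp_rot: [179.8, -0.0, 95.9]
wrist_force: [1.1, -1.7, 5.9]
opening: 0.043
```

```bash
python3 snap.py w4
```

```text
13.7 [0.4697 0.1993 0.0274] [ 1.7985e+02 -2.0000e-02  9.5860e+01] 0.0431 [ 23.    1.2 -18.6  70.   -0.  107.1] [ 1.2 -1.8  7.2]
cam [0.4612 0.2821 0.1515]
```

View pics/w4.png

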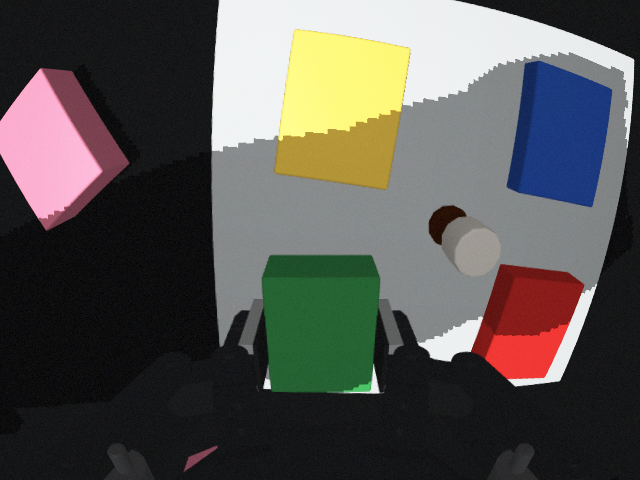

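Run:
```python
from h import *
import pickle
W=pickle.load(open("w4.pkl","rb"));print(W["obs"]["ee_pos"],W["obs"]["tcp_rot"])
m=cmask(W["color"],"green");n,l,s,_=cv2.connectedComponentsWithStats(m);i=1+s[1:,4].argmax();m=cv2.morphologyEx((l==i).astype(np.uint8),cv2.MORPH_CLOSE,np.ones((5,5)));print(s[i],fitbox([(W,m,True)],(.469,.198,.1),.024))
print(fitbox([(W,m,True)],(.469,.198,.1),.024,free=True))
```

```text
[0.46977713 0.19931754 0.02739932] [ 1.79843601e+02 -2.63491944e-02  9.58591386e+01]
[  262   255   118   138 14929] (array([0.47041544, 0.19738828, 0.10508163]), np.float64(0.019446497495277937))
(array([0.47045   , 0.19683356, 0.10614593, 0.00267952]), np.float64(0.009422968068457993))
```

Run:
```python
from h import *
r,p,e=plan([.468,.16,.175],95.,np.array([.4697,.1993,.0265]),[180,0,95.85],n=4);print(r)
r,p,e=plan([.4663,-.1383,.160],88.9,np.array([.468,.16,.175]),[180,0,95.],n=7)
print(r[:4]);print(r[4:])
```

```text
[[-9.7, -1.4, -37.1, 0.0, -0.0, 0.0037], [-9.8, -1.4, -37.2, 0.0, -0.0, 0.0037], [-9.7, -1.4, -37.1, 0.0, -0.0, 0.0037], [-9.8, -1.3, -37.1, 0.0, -0.0, 0.0037]]
[[-42.4, -4.0, 2.1, 0.0, -0.0, 0.0152], [-42.5, -3.3, 2.2, 0.0, -0.0, 0.0152], [-42.5, -2.6, 2.1, 0.0, -0.0, 0.0152], [-42.6, -2.0, 2.2, 0.0, -0.0, 0.0152]]
[[-42.6, -1.4, 2.1, 0.0, -0.0, 0.0152], [-42.6, -0.7, 2.2, 0.0, -0.0, 0.0152], [-42.6, -0.1, 2.1, 0.0, -0.0, 0.0152]]
```

>>> servo_tool(
  motion=[
    [[0,0,-20,0,0,0],[-9,-1.4,-42,0,0,0.0037],[-15,-2,-43,0,0,0.0037],[-15,-2,-43,0,0,0.0075],[-42.4,-4,1,0,0,0.0152]],
  ],
)

```text
time: 14.2
ee_pos: [0.4692, 0.1186, 0.1794]
tcp_rot: [179.4, -0.1, 94.3]
wrist_force: [1.1, -0.4, -0.7]
opening: 0.0432
```

>>> servo_tool(
  motion=[
    [[-42.5,-3.3,0,0,0,0.0152],[-42.5,-2.6,0,0,0,0.0152],[-42.6,-2,0,0,0,0.0152],[-42.6,-1.4,2,0,0,0.0152],[-42.6,-0.7,2,0,0,0.0152]],
  ],
)

```text
time: 14.7
ee_pos: [0.4657, -0.0976, 0.1694]
tcp_rot: [179.9, 0.0, 89.8]
wrist_force: [2.0, -0.4, -0.8]
opening: 0.0435
```

>>> servo_tool(
  motion=[
    [[-42.6,-0.1,5,0,0,0.0152],[0,0,25,0,0,0],[0,0,20,0,0,0],[0,0,0,0,0,0],[0,0,0,0,0,0]],
  ],
)

```text
time: 15.2
ee_pos: [0.4656, -0.1384, 0.1194]
tcp_rot: [180.0, 0.0, 88.9]
wrist_force: [-0.1, 0.3, -1.3]
opening: 0.0435
```

```bash
python3 snap.py w5
```

```text
15.25 [ 0.466  -0.1384  0.12  ] [1.7992e+02 2.0000e-02 8.8950e+01] 0.043 [-16.5  -4.4 -13.7  80.6  -0.   74.5] [ 0.2  0.7 -0.7]
cam [ 0.4675 -0.0551  0.2435]
```

View pics/w5.png

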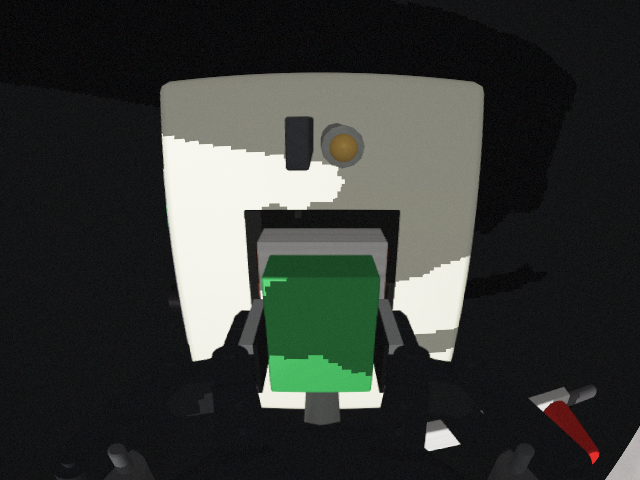

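Run:
```python
from h import *
import pickle
W=pickle.load(open("w5.pkl","rb"));print(W["obs"]["ee_pos"],W["obs"]["tcp_rot"])
m=cmask(W["color"],"green");n,l,s,_=cv2.connectedComponentsWithStats(m);i=1+s[1:,4].argmax();m=cv2.morphologyEx((l==i).astype(np.uint8),cv2.MORPH_CLOSE,np.ones((5,5)))
print(fitbox([(W,m,True)],(.466,-.139,-.02),.024,free=True,z=.096));print(fitbox([(W,m,True)],(.466,-.139,-.02),.024,z=.0966))
b=cv2.resize(W['color'][200:310,235:410],None,fx=4.5,fy=4.5,interpolation=cv2.INTER_CUBIC);b=cv2.convertScaleAbs(b,alpha=1.3)
cv2.imwrite('pics/w5z.png',b[:,:,::-1])
```

```text
[ 0.46559569 -0.13841595  0.11940651] [1.79992621e+02 1.01009836e-03 8.89295060e+01]
(array([ 0.4659892 , -0.14098757, -0.01773796,  0.09459115]), np.float64(0.009329572575396017))
(array([ 0.46596608, -0.14011315, -0.01881319]), np.float64(0.027106418395156373))
```

View pics/w5z.png

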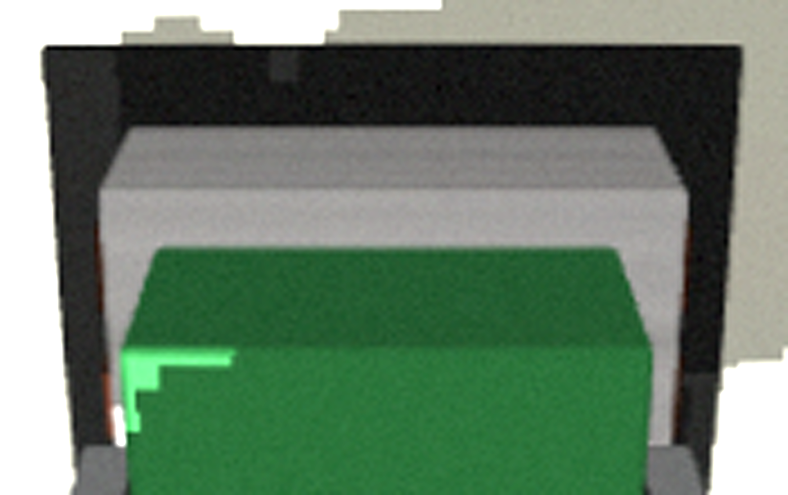

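Run:
```python
from h import *
import pickle
W=pickle.load(open("w5.pkl","rb"))
f=lambda u,v:((u+.5)/4.5+235-.5,(v+.5)/4.5+200-.5)
L=onz(W,f(100,188),.0749,True);R=onz(W,f(687,188),.0749,True);print(L,R,R-L)
mid=(L+R)/2;a=np.arctan2((R-L)[1],(R-L)[0]);print(a,mid+.027*np.array([np.sin(a),-np.cos(a),0]))
# green edges
L=onz(W,f(122,350),.120,True);R=onz(W,f(652,350),.120,True);print(L,R)
a=-.018;print((L+R)/2+.028*np.array([np.sin(a),-np.cos(a),0]))
```

```text
[ 0.43567123 -0.11266299  0.0749    ] [ 0.49889054 -0.11377966  0.0749    ] [ 0.06321931 -0.00111667  0.        ]
-0.017661616073603698 [ 0.46680405 -0.14021711  0.0749    ]
[ 0.44490516 -0.11128615  0.12      ] [ 0.4882245  -0.11205343  0.12      ]
[ 0.46606086 -0.13966525  0.12      ]
```

>>> servo_tool(
  motion=[
    [[0.2,0.5,10,0,0,0],[0,0,7,0,0,0],[0,0,2,0,0,0],[0,0,0,0,0,0]],
  ],
)

```text
time: 15.65
ee_pos: [0.4658, -0.1382, 0.0993]
tcp_rot: [-180.0, -0.0, 88.9]
wrist_force: [-0.0, -0.7, -1.0]
opening: 0.0432
```

>>> servo_tool(
  motion=[
    [[0,0,1,0,0,0],[0,0,0.8,0,0,0],[0,0,0,0,0,0]],
  ],
)

```text
time: 15.95
ee_pos: [0.4662, -0.1384, 0.0982]
tcp_rot: [180.0, 0.0, 88.9]
wrist_force: [0.2, -0.0, 0.9]
opening: 0.043
```

>>> servo_tool(
  motion=[
    [[0,0,0.6,0,0,0],[0,0,0,0,0,0]],
  ],
)

```text
time: 16.15
ee_pos: [0.4662, -0.1384, 0.0982]
tcp_rot: [179.9, 0.0, 88.9]
wrist_force: [-2.3, 0.9, 7.1]
opening: 0.0431
```

>>> servo_tool(
  motion=[
    [[0,0,0,0,0,0],[0,0,0,0,0,0],[0,0,0,0,0,0]],
  ],
  gripper=58,
)

```text
time: 16.45
ee_pos: [0.4661, -0.1383, 0.0971]
tcp_rot: [-180.0, -0.0, 88.9]
wrist_force: [-0.1, -0.3, -0.5]
opening: 0.0578
```

>>> servo_tool(
  motion=[
    [[0,0,-15,0,0,0],[0,0,-35,0,0,0],[0,0,-35,0,0,0],[0,0,0,0,0,0]],
  ],
)

```text
time: 16.85
ee_pos: [0.4678, -0.1388, 0.1881]
tcp_rot: [179.6, 0.1, 88.9]
wrist_force: [0.0, -0.4, -0.2]
opening: 0.0584
```

```bash
python3 snap.py w6
```

```text
16.9 [ 0.4673 -0.1387  0.1857] [1.7972e+02 8.0000e-02 8.8920e+01] 0.058 [-16.5  -4.7  -6.8  87.6  -0.   74.6] [ 0.1  0.1 -0.4]
cam [ 0.4688 -0.0553  0.312 ]
```

View pics/w6.png

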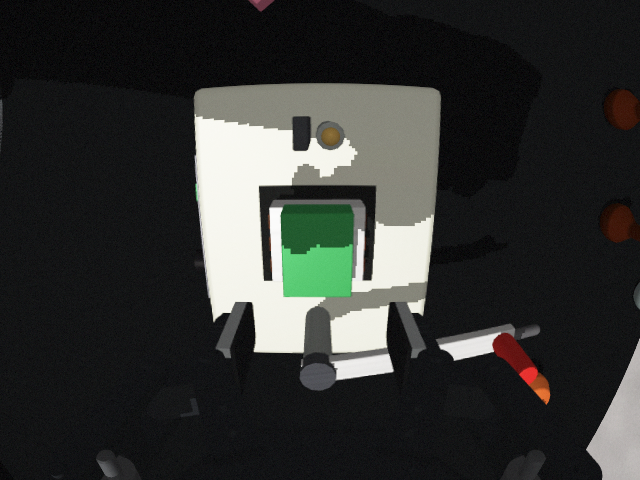

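Run:
```python
from h import *
r,p,e=plan([.5715,.2015,.12],88.9,np.array([.4664,-.1384,.184]),[180,0,88.9],n=8)
print(r)
```

```text
[[42.7, 12.3, 8.0, 0.0, 0.0, 0.0], [42.8, 12.3, 8.0, 0.0, 0.0, 0.0], [42.7, 12.4, 8.0, 0.0, 0.0, 0.0], [42.7, 12.3, 8.0, 0.0, 0.0, 0.0], [42.8, 12.3, 8.0, 0.0, 0.0, 0.0], [42.7, 12.3, 8.0, 0.0, 0.0, 0.0], [42.7, 12.3, 8.0, 0.0, 0.0, 0.0], [42.8, 12.4, 8.0, 0.0, 0.0, 0.0]]
```

>>> servo_tool(
  motion=[
    [[42.7,12.3,0,0,0,0],[42.7,12.3,4,0,0,0],[42.8,12.4,10,0,0,0],[42.7,12.3,10,0,0,0],[42.7,12.3,10,0,0,0]],
  ],
  gripper=65,
)

```text
time: 17.4
ee_pos: [0.5317, 0.0758, 0.1477]
tcp_rot: [-180.0, 0.0, 88.9]
wrist_force: [1.5, -0.9, 0.1]
opening: 0.0649
```

>>> servo_tool(
  motion=[
    [[42.7,12.3,10,0,0,0],[42.8,12.4,10,0,0,0],[42.7,12.3,10,0,0,0],[0,0,20,0,0,0],[0,0,0,0,0,0]],
  ],
)

```text
time: 17.9
ee_pos: [0.5695, 0.2021, 0.0947]
tcp_rot: [-179.7, 0.1, 89.0]
wrist_force: [-0.2, -0.9, -0.7]
opening: 0.0649
```

>>> servo_tool(
  motion=[
    [[0,0,0,0,0,0],[0,0,0,0,0,0]],
  ],
)

```text
time: 18.1
ee_pos: [0.5714, 0.2008, 0.0994]
tcp_rot: [179.9, -0.0, 88.9]
wrist_force: [-0.1, 0.6, -0.3]
opening: 0.0648
```

```bash
python3 snap.py w7;  python3 - <<'E'
from h import *
import pickle
W=pickle.load(open("w7.pkl","rb"))
for c,g,h in (("red",(.572,.2015,-.012),.016),):
    m=cmask(W["color"],c);n,l,s,_=cv2.connectedComponentsWithStats(m);i=1+s[1:,4].argmax();m=cv2.morphologyEx((l==i).astype(np.uint8),cv2.MORPH_CLOSE,np.ones((5,5)));print(c,s[i],fitbox([(W,m,True)],g,h))
E
```

```text
18.15 [0.5715 0.2008 0.0997] [ 1.7991e+02 -3.0000e-02  8.8850e+01] 0.0648 [ 19.4  12.2   1.5  79.2  -0.  110.5] [0.6 0.6 0.9]
cam [0.5732 0.2841 0.2235]
red [ 283  210   77   94 6852] (array([ 0.57181389,  0.20075269, -0.02640875]), np.float64(0.027121050763223242))
```

View pics/w7.png

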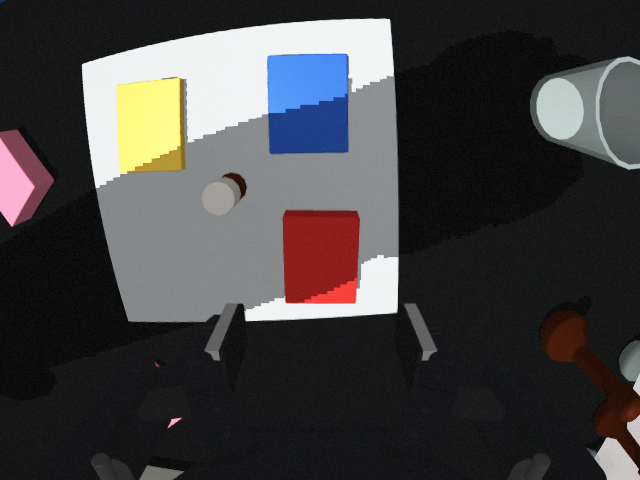

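>>> servo_tool(
  motion=[
    [[0,0,30,0,0,0],[0,0,24,0,0,0],[0,0,13,0,0,0],[0,0,6.5,0,0,0],[0,0,0,0,0,0]],
  ],
)

```text
time: 18.65
ee_pos: [0.5711, 0.2012, 0.0249]
tcp_rot: [-180.0, 0.0, 88.9]
wrist_force: [-0.2, -0.4, 0.2]
opening: 0.0649
```

>>> servo_tool(
  motion=[
    [[0,0,0,0,0,0],[0,0,0,0,0,0],[0,0,0,0,0,0],[0,0,0,0,0,0]],
  ],
  gripper=30,
  newtons=40,
)

```text
time: 19.05
ee_pos: [0.572, 0.2018, 0.0264]
tcp_rot: [179.9, -0.0, 88.9]
wrist_force: [0.1, -1.1, 5.6]
opening: 0.0428
```

```bash
python3 snap.py w8
```

```text
19.1 [0.572  0.2018 0.0264] [ 1.7986e+02 -4.0000e-02  8.8920e+01] 0.0429 [ 19.4  14.1  -4.5  71.3  -0.  110.5] [-0.4 -1.   6.6]
cam [0.5736 0.285  0.1505]
```

Run:
```python
from h import *
import pickle
def mk(W,c):
    m=cmask(W["color"],c);n,l,s,_=cv2.connectedComponentsWithStats(m);i=1+s[1:,4].argmax();return cv2.morphologyEx((l==i).astype(np.uint8),cv2.MORPH_CLOSE,np.ones((5,5)))
W=pickle.load(open("w8.pkl","rb"));print(W["obs"]["ee_pos"]);m=mk(W,"red")
print(fitbox([(W,m,True)],(.572,.201,-.02),.016,free=True),fitbox([(W,m,True)],(.572,.201,-.02),.016))
W=pickle.load(open("w6.pkl","rb"));print(W["obs"]["ee_pos"]);m=mk(W,"green")
print(fitbox([(W,m,True)],(.466,-.14,-.02),.024,free=True,z=.075),fitbox([(W,m,True)],(.466,-.14,-.02),.024,z=.0749))
```

```text
[0.57201337 0.20179423 0.02642012]
(array([ 0.57247297,  0.20039235, -0.02032245,  0.00281238]), np.float64(0.01048663979698461)) (array([ 0.57249186,  0.20081188, -0.02232209]), np.float64(0.020028744103773533))
[ 0.46779149 -0.13884767  0.18811175]
(array([ 0.46663263, -0.1411186 , -0.02012411,  0.07054988]), np.float64(0.007921786845969558)) (array([ 0.46670185, -0.13994671, -0.02133769]), np.float64(0.034839289728028744))
```

Run:
```python
from h import *
r,p,e=plan([.4662,-.1393,.18],88.9,np.array([.572,.2018,.18]),[180,0,88.9],n=8)
print(r)
```

```text
[[-42.9, -12.4, -0.0, 0.0, 0.0, 0.0], [-42.9, -12.4, -0.0, 0.0, 0.0, 0.0], [-42.9, -12.4, -0.0, 0.0, 0.0, 0.0], [-42.8, -12.4, -0.0, 0.0, 0.0, 0.0], [-42.9, -12.4, -0.0, 0.0, 0.0, 0.0], [-42.9, -12.4, -0.0, 0.0, 0.0, 0.0], [-42.9, -12.4, -0.0, 0.0, 0.0, 0.0], [-42.9, -12.4, -0.0, 0.0, 0.0, 0.0]]
```

>>> servo_tool(
  motion=[
    [[0,0,-20,0,0,0],[0,0,-45,0,0,0],[-10,-3,-45,0,0,0],[-32.9,-9.4,-35,0,0,0],[-42.9,-12.4,-8,0,0,0]],
  ],
)

```text
time: 19.6
ee_pos: [0.546, 0.1167, 0.1827]
tcp_rot: [179.6, -0.1, 89.1]
wrist_force: [1.5, -1.4, -0.4]
opening: 0.0431
```

>>> servo_tool(
  motion=[
    [[-42.9,-12.4,0,0,0,0],[-42.9,-12.4,0,0,0,0],[-42.9,-12.4,0,0,0,0],[-42.9,-12.4,0,0,0,0],[-42.9,-12.4,5,0,0,0]],
  ],
)

```text
time: 20.1
ee_pos: [0.4782, -0.0986, 0.1739]
tcp_rot: [179.9, 0.0, 88.9]
wrist_force: [-0.3, 0.5, -0.7]
opening: 0.0431
```

>>> servo_tool(
  motion=[
    [[-42.9,-12.4,10,0,0,0],[0,0,18,0,0,0],[0,0,0,0,0,0],[0,0,0,0,0,0]],
  ],
)

```text
time: 20.5
ee_pos: [0.4655, -0.1395, 0.1452]
tcp_rot: [-180.0, -0.0, 88.9]
wrist_force: [0.4, -0.0, 0.3]
opening: 0.0427
```

```bash
python3 snap.py w9
```

```text
20.55 [ 0.4659 -0.1392  0.1457] [1.7996e+02 1.0000e-02 8.8970e+01] 0.0431 [-16.6  -4.6 -11.1  83.5   0.   74.4] [ 0.4  0.3 -1. ]
cam [ 0.4674 -0.0562  0.2693]
```

View pics/w9.png

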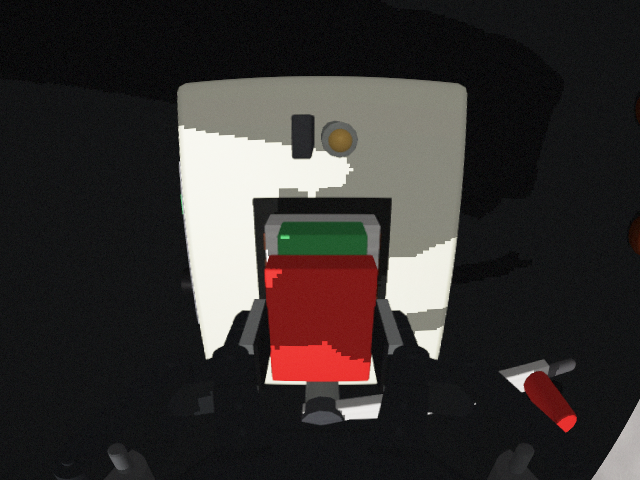

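>>> servo_tool(
  motion=[
    [[0,0.2,11,0,0,0],[0,0,8,0,0,0],[0,0,3,0,0,0],[0,0,0,0,0,0],[0,0,0,0,0,0]],
  ],
)

```text
time: 21.05
ee_pos: [0.4657, -0.1396, 0.1229]
tcp_rot: [-180.0, -0.0, 88.9]
wrist_force: [-0.2, 0.3, -1.2]
opening: 0.0429
```

>>> servo_tool(
  motion=[
    [[0,0,1,0,0,0],[0,0,1,0,0,0],[0,0,0,0,0,0]],
  ],
)

```text
time: 21.35
ee_pos: [0.4658, -0.1398, 0.1212]
tcp_rot: [180.0, 0.0, 88.9]
wrist_force: [-1.4, 0.5, 3.4]
opening: 0.0432
```

Contact as predicted (0.1213). Release, then feel the stack top with closed fingertips.

>>> servo_tool(
  motion=[
    [[0,0,0,0,0,0],[0,0,0,0,0,0],[0,0,0,0,0,0]],
  ],
  gripper=58,
)

```text
time: 21.65
ee_pos: [0.4656, -0.1398, 0.1207]
tcp_rot: [-180.0, 0.0, 88.9]
wrist_force: [-0.0, 0.0, -0.2]
opening: 0.0578
```

>>> servo_tool(
  motion=[
    [[0,0,-15,0,0,0],[0,0,-35,0,0,0],[0,0,-20,0,0,0],[0,0,0,0,0,0]],
  ],
)

```text
time: 22.05
ee_pos: [0.4669, -0.1401, 0.195]
tcp_rot: [179.7, 0.1, 88.9]
wrist_force: [0.2, -0.5, 0.8]
opening: 0.058
```

```bash
python3 snap.py w10
python3 - <<'E'
from h import *
import pickle
W=pickle.load(open("w10.pkl","rb"))
b=cv2.resize(W['color'][60:420,170:560],None,fx=1.66,fy=1.66,interpolation=cv2.INTER_CUBIC);cv2.imwrite('pics/w10z.png',b[:,:,::-1])
E
```

```text
22.1 [ 0.4664 -0.14    0.1929] [1.7982e+02 5.0000e-02 8.8920e+01] 0.0584 [-16.7  -4.6  -5.9  88.5  -0.   74.4] [-0.8  0.5 -0.4]
cam [ 0.4681 -0.0566  0.3188]
```

View pics/w10z.png

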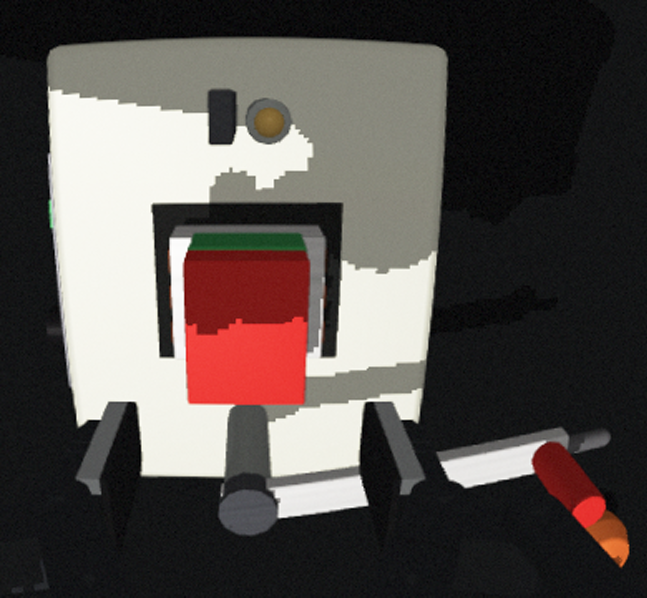

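>>> servo_tool(
  motion=[
    [[0,0,0,0,0,0],[0,0,10,0,0,0],[0,0,20,0,0,0],[0,0,20,0,0,0],[0,0,3,0,0,0]],
  ],
  gripper=0,
)

```text
time: 22.6
ee_pos: [0.4639, -0.1392, 0.1341]
tcp_rot: [-179.7, -0.1, 88.9]
wrist_force: [1.2, -0.1, 0.2]
opening: 0.0001
```

>>> servo_tool(
  motion=[
    [[0,0,0,0,0,0],[0,0,0,0,0,0],[0,0,0,0,0,0]],
  ],
)

```text
time: 22.9
ee_pos: [0.466, -0.1398, 0.1387]
tcp_rot: [179.9, 0.0, 88.9]
wrist_force: [0.2, 0.5, 0.3]
opening: 0.0003
```

>>> servo_tool(
  motion=[
    [[0,0,1.5,0,0,0],[0,0,1.3,0,0,0],[0,0,0,0,0,0],[0,0,0,0,0,0]],
  ],
)

```text
time: 23.3
ee_pos: [0.4657, -0.1397, 0.135]
tcp_rot: [-180.0, 0.0, 88.9]
wrist_force: [-0.3, 0.6, 0.5]
opening: 0.0001
```

>>> servo_tool(
  motion=[
    [[0,0,0.8,0,0,0],[0,0,0.8,0,0,0],[0,0,0,0,0,0]],
  ],
)

```text
time: 23.6
ee_pos: [0.4657, -0.1398, 0.1339]
tcp_rot: [180.0, 0.0, 88.9]
wrist_force: [-1.1, 0.3, 4.5]
opening: 0.0002
```

Run:
```python
from workcell import bot
o=bot.get_obs();print(o["time"],o["ee_pos"].round(5),o["tcp_rot"].round(3),o["wrist_force"].round(2),o["torque"].round(3))
```

```text
23.6 [ 0.46574 -0.13975  0.13388] [1.79967e+02 1.00000e-02 8.89180e+01] [-1.06  0.26  4.52] [0.075 0.343 0.015]
```

Run:
```python
from h import *
import pickle
W=pickle.load(open("w10.pkl","rb"));print(onz(W,(525.4,366),.163,True), onz(W,(170+563/1.66,60+483/1.66),.145,True))
r,p,e=plan([.5855,-.196,.215],7.,np.array([.4657,-.1398,.192]),[180,0,88.9],n=10)
print(r[:5]);print(r[5:])
```

```text
[ 0.58982631 -0.19237524  0.163     ] [ 0.58682138 -0.19307738  0.145     ]
[[-5.4, 12.1, -2.3, -0.0, -0.0, 0.1429], [-3.6, 12.7, -2.3, -0.0, -0.0, 0.1429], [-1.8, 13.1, -2.3, -0.0, -0.0, 0.1429], [0.2, 13.3, -2.3, -0.0, -0.0, 0.1429], [2.0, 13.0, -2.3, -0.0, -0.0, 0.1429]]
[[3.8, 12.7, -2.3, -0.0, -0.0, 0.1429], [5.6, 12.0, -2.3, -0.0, -0.0, 0.1429], [7.3, 11.0, -2.3, -0.0, -0.0, 0.1429], [8.8, 10.0, -2.3, -0.0, -0.0, 0.1429], [10.0, 8.5, -2.3, -0.0, -0.0, 0.1429]]
```

>>> servo_tool(
  motion=[
    [[0,0,-20,0,0,0],[0,0,-40,0,0,0],[-5.4,12.1,-2.3,0,0,0.143],[-3.6,12.7,-2.3,0,0,0.143],[-1.8,13.1,-2.3,0,0,0.143]],
  ],
  gripper=60,
)

```text
time: 24.1
ee_pos: [0.5021, -0.1568, 0.2006]
tcp_rot: [180.0, -0.0, 64.0]
wrist_force: [0.1, -0.5, 0.1]
opening: 0.0597
```

>>> servo_tool(
  motion=[
    [[0.2,13.3,-2.3,0,0,0.143],[2,13,-2.3,0,0,0.143],[3.8,12.7,-2.3,0,0,0.143],[5.6,12,-2.3,0,0,0.143],[7.3,11,-2.3,0,0,0.143]],
  ],
)

```text
time: 24.6
ee_pos: [0.562, -0.1849, 0.2116]
tcp_rot: [-180.0, 0.0, 23.0]
wrist_force: [-0.9, 0.5, 0.9]
opening: 0.0601
```

>>> servo_tool(
  motion=[
    [[8.8,10,-2.3,0,0,0.143],[10,8.5,-2.3,0,0,0.143],[0,0,0,0,0,0],[0,0,0,0,0,0]],
  ],
)

```text
time: 25.0
ee_pos: [0.5852, -0.1958, 0.2159]
tcp_rot: [-180.0, 0.0, 7.2]
wrist_force: [0.5, 0.3, -0.2]
opening: 0.06
```

```bash
python3 snap.py w11
```

```text
25.05 [ 0.585  -0.1957  0.216 ] [-1.7998e+02  4.0000e-02  7.1900e+00] 0.06 [-18.5  13.8  16.3  92.5   0.  154.3] [-0.8 -0.2 -0.4]
cam [ 0.6686 -0.1857  0.3399]
```

View pics/w11.png

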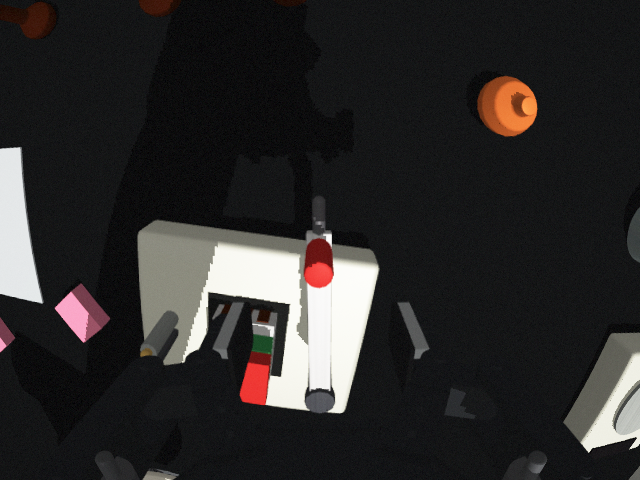

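Run:
```python
from h import *
import pickle
W=pickle.load(open("w11.pkl","rb"));g=onz(W,(319,272),.163,True);h=onz(W,(319.5,401),.127,True);print(g,h,g-h,np.hypot(*(g-h)[:2]),np.degrees(np.arctan2(*(g-h)[1::-1])))
```

```text
[ 0.59109758 -0.19467516  0.163     ] [ 0.46677979 -0.21050388  0.127     ] [0.12431779 0.01582872 0.036     ] 0.12532143079113356 7.2561242320148835
```

>>> servo_tool(
  motion=[
    [[4.6,-0.5,10,0,0,0],[0,0,25,0,0,0],[0,0,24,0,0,0],[0,0,10,0,0,0],[0,0,0,0,0,0]],
  ],
)

```text
time: 25.55
ee_pos: [0.589, -0.1944, 0.1456]
tcp_rot: [-179.9, 0.2, 7.0]
wrist_force: [0.1, 1.3, 0.1]
opening: 0.0601
```

>>> servo_tool(
  motion=[
    [[0,0,0,0,0,0],[0,0,0,0,0,0],[0,0,0,0,0,0]],
  ],
  gripper=19,
  newtons=30,
)

```text
time: 25.85
ee_pos: [0.5903, -0.195, 0.1486]
tcp_rot: [180.0, -0.1, 7.0]
wrist_force: [0.8, -0.3, 0.3]
opening: 0.0194
```

```bash
python3 snap.py w12
python3 - <<'E'
from h import *
import pickle
from workcell import bot
o=bot.get_obs();p=o["ee_pos"]
H=np.array([.4655,-.2103]);d=p[:2]-H;print("r",np.hypot(*d),"phi",np.degrees(np.arctan2(d[1],d[0])))
# arc plan: radius .125, phi0 -> 88.9
def arc(f0,f1,n,r=.125):
    rows=[];da=np.radians(f1-f0)/n;ph=np.radians(f0)
    for i in range(n):
        a=np.array([r*np.cos(ph),r*np.sin(ph)]);b=np.array([r*np.cos(ph+da),r*np.sin(ph+da)]);w=b-a
        tx=np.array([np.cos(ph),np.sin(ph)]);ty=np.array([np.sin(ph),-np.cos(ph)])
        rows.append([round(1000*w@tx,2),round(1000*w@ty,2),0,0,0,round(-da,4)]);ph+=da
    return rows
print(arc(7.2,67.2,10)[0])
print(arc(7.2,62.2,10)[0], arc(60,65,2)[0])
E
```

```text
25.9 [ 0.5903 -0.195   0.1484] [ 1.7996e+02 -8.0000e-02  6.9900e+00] 0.0187 [-18.3  13.9   8.9  84.9   0.  154.7] [ 0.1 -0.2 -0.4]
cam [ 0.6735 -0.1851  0.2728]
r 0.12572170201283978 phi 7.00511378194654
[np.float64(-0.68), np.float64(-13.07), 0, 0, 0, np.float64(-0.1047)]
[np.float64(-0.58), np.float64(-11.98), 0, 0, 0, np.float64(-0.096)] [np.float64(-0.12), np.float64(-5.45), 0, 0, 0, np.float64(-0.0436)]
```

View pics/w12.png

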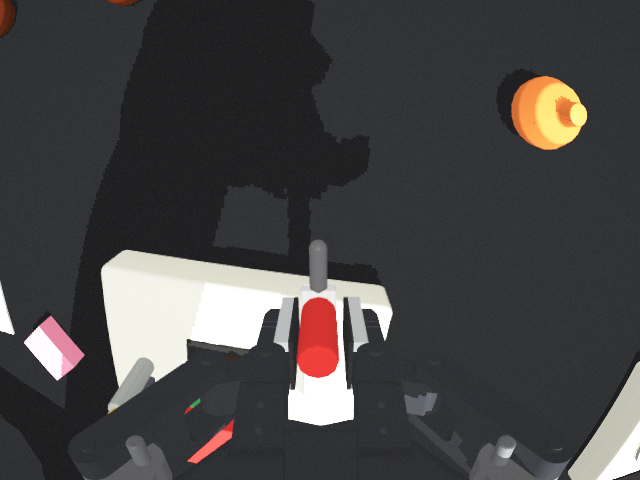

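>>> servo_tool(
  motion=[
    [[-0.3,-8,0,0,0,-0.064],[-0.5,-10.9,0,0,0,-0.0873],[-0.5,-10.9,0,0,0,-0.0873],[-0.5,-10.9,0,0,0,-0.0873]],
  ],
)

```text
time: 26.3
ee_pos: [0.5785, -0.1557, 0.1479]
tcp_rot: [180.0, -0.0, 25.9]
wrist_force: [0.4, -0.5, -0.4]
opening: 0.0189
```

```bash
cat > st.py <<'E'
from h import *
from workcell import bot
o=bot.get_obs();p=o["ee_pos"];H=np.array([.4655,-.2103]);d=p[:2]-H
ph=np.arctan2(d[1],d[0]);f=o["wrist_force"]
print(round(o["time"],2),p.round(4),o["tcp_rot"].round(1),"r %.4f phi %.2f"%(np.hypot(*d),np.degrees(ph)),"F",f.round(1),"rad %.1f tan %.1f"%(f[0]*np.cos(ph)+f[1]*np.sin(ph),-f[0]*np.sin(ph)+f[1]*np.cos(ph)),"op",round(o["opening"],4))
E
python3 st.py
```

```text
26.3 [ 0.5785 -0.1557  0.1479] [180.   -0.   25.9] r 0.1255 phi 25.77 F [ 0.4 -0.5 -0.4] rad 0.2 tan -0.6 op 0.0189
```

>>> servo_tool(
  motion=[
    [[-0.5,-10.9,0,0,0,-0.0873],[-0.5,-10.9,0,0,0,-0.0873],[-0.5,-10.9,0,0,0,-0.0873],[-0.5,-10.9,0,0,0,-0.0873]],
  ],
)

```text
time: 26.7
ee_pos: [0.5531, -0.1204, 0.1479]
tcp_rot: [179.9, -0.0, 45.9]
wrist_force: [0.4, -0.7, -0.2]
opening: 0.0191
```

>>> servo_tool(
  motion=[
    [[-0.1,-4.4,0,0,0,-0.035],[-0.1,-4.4,0,0,0,-0.035],[-0.1,-4.4,0,0,0,-0.035],[0,0,0,0,0,0]],
  ],
)

```text
time: 27.1
ee_pos: [0.543, -0.1119, 0.148]
tcp_rot: [180.0, -0.0, 51.7]
wrist_force: [-0.2, 0.4, 0.1]
opening: 0.0192
```

```bash
python3 st.py; python3 snap.py w13
```

```text
27.1 [ 0.543  -0.1119  0.148 ] [180.   -0.   51.7] r 0.1253 phi 51.78 F [-0.2  0.4  0.1] rad 0.2 tan 0.4 op 0.0192
27.15 [ 0.5432 -0.1121  0.1479] [ 1.7996e+02 -2.0000e-02  5.1650e+01] 0.0191 [-11.7   4.7  -1.5  83.7   0.  116.7] [-1.   0.4 -0.2]
cam [ 0.5951 -0.0465  0.2721]
```

View pics/w13.png

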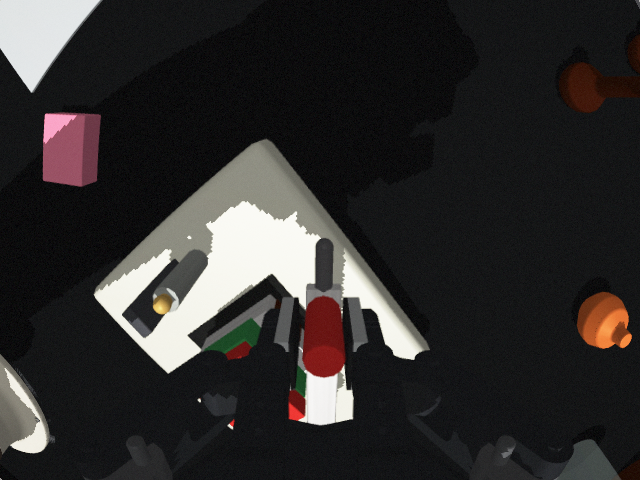

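>>> servo_tool(
  motion=[
    [[-0.1,-4.4,0,0,0,-0.035],[-0.1,-4.4,0,0,0,-0.035],[0,0,0,0,0,0]],
  ],
)

```text
time: 27.45
ee_pos: [0.536, -0.1069, 0.1477]
tcp_rot: [180.0, -0.0, 55.7]
wrist_force: [0.2, -0.0, 0.6]
opening: 0.019
```

>>> servo_tool(
  motion=[
    [[-0.1,-4.4,0,0,0,-0.035],[-0.1,-4.4,0,0,0,-0.035],[0,0,0,0,0,0]],
  ],
)

```text
time: 27.75
ee_pos: [0.5285, -0.1023, 0.1476]
tcp_rot: [180.0, -0.0, 59.6]
wrist_force: [-0.0, -0.6, 0.3]
opening: 0.0191
```

>>> servo_tool(
  motion=[
    [[-0.1,-4.4,0,0,0,-0.035],[-0.1,-4.4,0,0,0,-0.035],[0,0,0,0,0,0]],
  ],
)

```text
time: 28.05
ee_pos: [0.5208, -0.0982, 0.1475]
tcp_rot: [180.0, -0.0, 63.6]
wrist_force: [0.6, -0.5, -1.4]
opening: 0.0196
```

```bash
python3 st.py; python3 snap.py w14
```

```text
28.05 [ 0.5208 -0.0982  0.1475] [180.   -0.   63.6] r 0.1250 phi 63.77 F [ 0.6 -0.5 -1.4] rad -0.2 tan -0.8 op 0.0196
28.1 [ 0.5209 -0.0982  0.1475] [179.99  -0.    63.59] 0.0185 [-10.7   1.4  -5.   83.6  -0.  105.7] [-0.1 -0.8 -0.6]
cam [ 0.5582 -0.0235  0.2716]
```

View pics/w14.png

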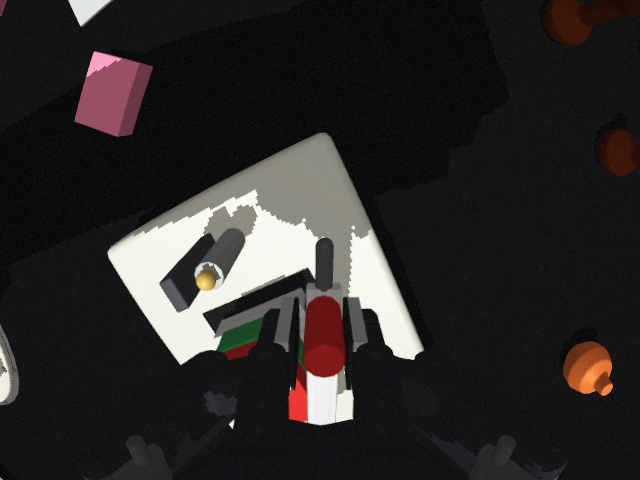

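>>> servo_tool(
  motion=[
    [[-0.1,-4.4,0,0,0,-0.035],[-0.1,-4.4,0,0,0,-0.035],[-0.1,-4.4,0,0,0,-0.035],[0,0,0,0,0,0]],
  ],
)

```text
time: 28.5
ee_pos: [0.5086, -0.093, 0.1475]
tcp_rot: [180.0, 0.0, 69.7]
wrist_force: [-0.4, -0.4, -0.2]
opening: 0.019
```

>>> servo_tool(
  motion=[
    [[-0.1,-4.4,0,0,0,-0.035],[-0.1,-4.4,0,0,0,-0.035],[-0.1,-4.4,0,0,0,-0.035],[0,0,0,0,0,0]],
  ],
)

```text
time: 28.9
ee_pos: [0.496, -0.0892, 0.1475]
tcp_rot: [180.0, 0.0, 75.7]
wrist_force: [0.9, 0.4, -0.3]
opening: 0.0191
```

>>> servo_tool(
  motion=[
    [[-0.1,-4.4,0,0,0,-0.035],[-0.1,-4.4,0,0,0,-0.035],[0,0,0,0,0,0]],
  ],
)

```text
time: 29.2
ee_pos: [0.4874, -0.0874, 0.1474]
tcp_rot: [180.0, 0.0, 79.7]
wrist_force: [0.1, -0.3, 0.7]
opening: 0.0189
```

```bash
python3 st.py
```

```text
29.2 [ 0.4874 -0.0874  0.1474] [180.    0.   79.7] r 0.1249 phi 79.91 F [ 0.1 -0.3  0.7] rad -0.3 tan -0.2 op 0.0189
```

>>> servo_tool(
  motion=[
    [[-0.1,-4.4,0,0,0,-0.035],[-0.1,-3.3,0,0,0,-0.026],[0,0,0,0,0,0]],
  ],
)

```text
time: 29.5
ee_pos: [0.4797, -0.0863, 0.1474]
tcp_rot: [180.0, 0.0, 83.2]
wrist_force: [-0.3, -0.2, -0.6]
opening: 0.0188
```

>>> servo_tool(
  motion=[
    [[-0.1,-2.2,0,0,0,-0.0175],[-0.1,-2.2,0,0,0,-0.0175],[0,0,0,0,0,0]],
  ],
)

```text
time: 29.8
ee_pos: [0.4759, -0.086, 0.1475]
tcp_rot: [179.9, 0.0, 85.3]
wrist_force: [3.2, 0.6, -0.4]
opening: 0.0193
```

```bash
python3 st.py
```

```text
29.8 [ 0.4759 -0.086   0.1475] [179.9   0.   85.3] r 0.1247 phi 85.23 F [ 3.2  0.6 -0.4] rad 0.9 tan -3.1 op 0.0193
```

>>> servo_tool(
  motion=[
    [[-0.1,-2.2,0,0,0,-0.0175],[0,-2.2,0,0,0,-0.0175],[0,0,0,0,0,0]],
  ],
)

```text
time: 30.1
ee_pos: [0.4705, -0.0857, 0.1474]
tcp_rot: [-180.0, 0.0, 87.3]
wrist_force: [-1.0, -0.2, -0.3]
opening: 0.0188
```

```bash
python3 st.py
```

```text
30.1 [ 0.4705 -0.0857  0.1474] [-180.     0.    87.3] r 0.1247 phi 87.71 F [-1.  -0.2 -0.3] rad -0.3 tan 0.9 op 0.0188
```

>>> servo_tool(
  motion=[
    [[0,-1.5,0,0,0,-0.012],[0,-1.5,0,0,0,-0.012],[0,0,0,0,0,0]],
  ],
)

```text
time: 30.4
ee_pos: [0.4676, -0.0856, 0.1473]
tcp_rot: [-180.0, -0.0, 88.7]
wrist_force: [-1.0, -0.1, -0.7]
opening: 0.0191
```

>>> servo_tool(
  motion=[
    [[0,-1,0,0,0,0],[0,-1,0,0,0,0],[0,0,0,0,0,0]],
  ],
)

```text
time: 30.7
ee_pos: [0.4658, -0.0855, 0.1474]
tcp_rot: [180.0, -0.0, 88.6]
wrist_force: [-0.1, -0.0, 0.6]
opening: 0.0187
```

```bash
python3 st.py; python3 snap.py w15
```

```text
30.7 [ 0.4658 -0.0855  0.1474] [180.   -0.   88.6] r 0.1248 phi 89.85 F [-0.1 -0.   0.6] rad -0.0 tan 0.1 op 0.0187
30.75 [ 0.4658 -0.0855  0.1474] [-180.      0.     88.63] 0.0187 [-10.4  -6.3 -12.5  83.8  -0.   81. ] [-0.5  0.  -0.3]
cam [ 0.4681 -0.0022  0.2714]
```

View pics/w15.png

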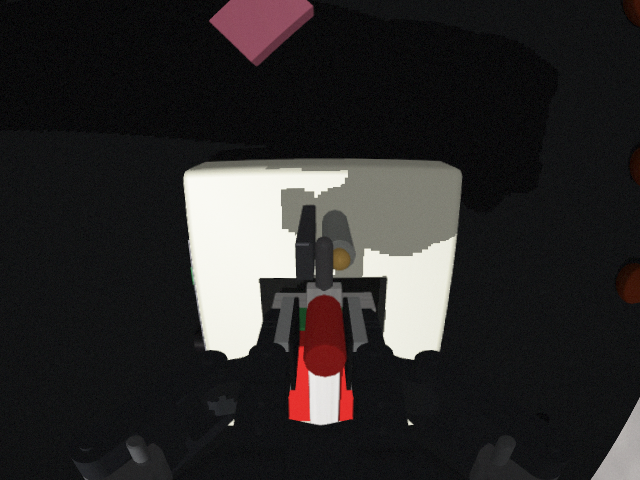

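>>> servo_tool(
  motion=[
    [[0,-1,0,0,0,0],[0,-0.8,0,0,0,0],[0,0,0,0,0,0]],
  ],
)

```text
time: 31.05
ee_pos: [0.4654, -0.0855, 0.1475]
tcp_rot: [179.8, -0.0, 88.6]
wrist_force: [8.1, -0.7, -3.7]
opening: 0.019
```

>>> servo_tool(
  motion=[
    [[0,-0.6,0,0,0,0],[0,-0.4,0,0,0,0],[0,0,0,0,0,0]],
  ],
)

```text
time: 31.35
ee_pos: [0.4652, -0.0856, 0.1475]
tcp_rot: [179.7, -0.0, 88.6]
wrist_force: [14.3, -0.4, -5.9]
opening: 0.0193
```

>>> servo_tool(
  motion=[
    [[0,2.8,0,0,0,0],[0,0,0,0,0,0],[0,0,0,0,0,0]],
  ],
  gripper=45,
)

```text
time: 31.65
ee_pos: [0.4656, -0.0855, 0.1473]
tcp_rot: [-180.0, -0.0, 88.6]
wrist_force: [-0.5, -0.4, -0.2]
opening: 0.0448
```

>>> servo_tool(
  motion=[
    [[0,0,-15,0,0,0],[0,0,-35,0,0,0],[-20,0,-40,0,0,0],[-35,0,0,0,0,0],[0,0,0,0,0,0]],
  ],
)

```text
time: 32.15
ee_pos: [0.4649, -0.1431, 0.2397]
tcp_rot: [179.8, 0.1, 88.5]
wrist_force: [-0.4, 0.2, -0.8]
opening: 0.0451
```

>>> servo_tool(
  motion=[
    [[0,0,0,0,0,0],[0,0,0,0,0,0]],
  ],
)

```text
time: 32.35
ee_pos: [0.4644, -0.1401, 0.2375]
tcp_rot: [-180.0, -0.0, 88.6]
wrist_force: [-0.7, -0.0, -0.1]
opening: 0.0447
```

```bash
python3 snap.py w16
python3 - <<'E'
from workcell import bot
import cv2
for n in("scene","top"):
    cv2.imwrite(f"pics/{n}9.png",bot.camera(n)["color"][:,:,::-1])
E
```

```text
32.4 [ 0.4644 -0.1399  0.2374] [-1.7997e+02 -2.0000e-02  8.8670e+01] 0.0449 [-16.8  -4.1  -0.5  93.6   0.   74.6] [-0.4  0.7 -1.2]
cam [ 0.4667 -0.0568  0.3616]
```

View pics/w16.png

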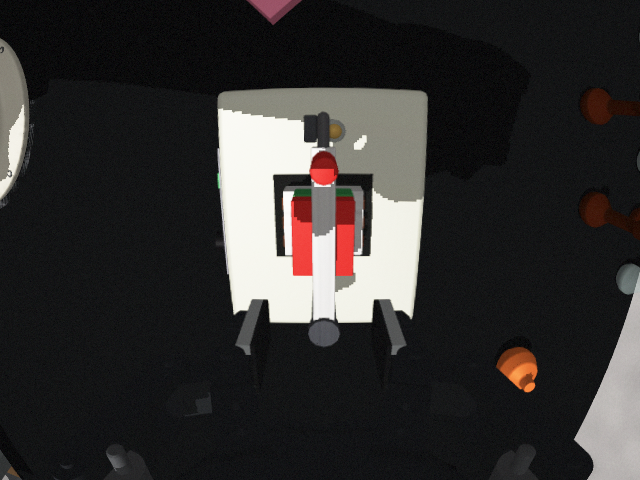

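View pics/scene9.png

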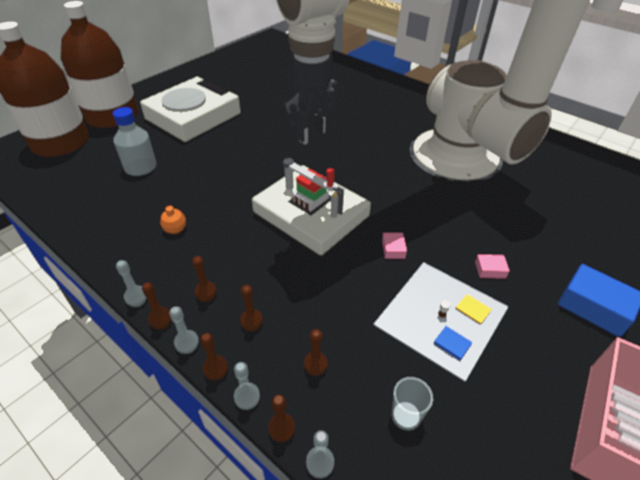

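```bash
python3 -c "
from workcell import bot
print(bot.job_done(),bot.get_obs()['time'])"
```

```text
the job is handed in; nothing more can be done
the job is handed in; nothing more can be done
```

The stack is green (24 mm) with red (16 mm) on top, 40 mm in all. The keeper is shut over it, past its catch. I handed in at about 32.5 s; no verdict is given.

- **Gap:** I touched the deck, the cassette top (two spots) and the keeper bar with closed fingertips. The gap came out at about 40.1 mm, so 40 mm is the thickest sum that fits. The deck and bar heights matched the stated 50 and 123 mm to within 0.1 mm.
- **Clearance:** Touching the finished stack put its top only about 0.15 mm below the keeper's underside. I swung the keeper over slowly, and it showed no measurable force over the stack.
- **Catch:** The force rose to about 3 N at the ball and then dropped away. I only read it between moves, so the true peak was probably missed. The keeper then stopped firmly at its end stop, where I pressed with about 14 N.
- **Last pictures:** With the gripper clear, the nose sits between the ball and the stop, and the plates lie flat. They look square and centred by eye; the measured offset before release was under 1 mm. The vial, glassware and bulb show no sign of having moved.
- **Disagreement:** The top and wrist cameras differed by about 2.5 mm in x. I settled it from the gripped green plate, which matched the wrist camera to 0.7 mm. The camera-only cassette heights (about 75 to 78 mm) disagreed with the touch (74.9 mm), so I relied on the touch.

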